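# Hand-burnish the hoop clips in the bead pan

## Task

Lift every steel hoop clip up off the peg rail and set it down inside the pan of polishing beads without dropping it. Once all the clips are in, take the stirrer from its cork disc and, with its foot down on or close to the pan floor among the beads, stir three or four times right round, sweeping the middle of the pan as well as the outside, until every bead has been shifted well away from where it lay; then stand the stirrer upright again wholly on its cork disc. Keep all beads and clips in the pan, and leave the hanging spur bracket, the two bracket knobs and the insert tray where they are.

Things in the scene. Friction and masses are not known exactly. Their poses are not given: they have to be found in the camera images.
- clip0: steel hoop clip, inverted U, 36 mm wide (y), 16 thick (x), 70 g; may be absent (2 to 4 are there). Origin: mid underside of the bridge, which is 10 mm high plus a round screw head 12 wide, 8 high; two 7 mm legs, 22 mm apart inside, reach to z=-34 mm. Hangs on a dowel (along its x); lifts up 35 mm to clear. Pinch the legs' outer sides from above, a finger each side of the dowel
- clip1: steel hoop clip, inverted U, 36 mm wide (y), 16 thick (x), 70 g; may be absent (2 to 4 are there). Origin: mid underside of the bridge, which is 10 mm high plus a round screw head 12 wide, 8 high; two 7 mm legs, 22 mm apart inside, reach to z=-34 mm. Hangs on a dowel (along its x); lifts up 35 mm to clear. Pinch the legs' outer sides from above, a finger each side of the dowel
- clip2: steel hoop clip, inverted U, 36 mm wide (y), 16 thick (x), 70 g; may be absent (2 to 4 are there). Origin: mid underside of the bridge, which is 10 mm high plus a round screw head 12 wide, 8 high; two 7 mm legs, 22 mm apart inside, reach to z=-34 mm. Hangs on a dowel (along its x); lifts up 35 mm to clear. Pinch the legs' outer sides from above, a finger each side of the dowel
- clip3: steel hoop clip, inverted U, 36 mm wide (y), 16 thick (x), 70 g; may be absent (2 to 4 are there). Origin: mid underside of the bridge, which is 10 mm high plus a round screw head 12 wide, 8 high; two 7 mm legs, 22 mm apart inside, reach to z=-34 mm. Hangs on a dowel (along its x); lifts up 35 mm to clear. Pinch the legs' outer sides from above, a finger each side of the dowel
- rail: fixed oak peg rail: board 400 mm long (y), top 188 mm up, on two posts. Origin on the counter under mid-board. Five level 12 mm dowels 170 mm up at y = -150, -75, 0, 75, 150 mm point along the rail's -x from x=-9 to -84 mm, each ending in a 17 mm ball. Things hang at about x=-45 mm, in varying order
- bracket: bystander: cast aluminium spur bracket hanging on one dowel of the rail, a closed yoke 38 mm wide, 24 mm thick, with a long leg and rubber ball foot, in all 114 mm tall; origin on the underside of its top bar. Must stay hanging where it is
- pan: fixed round steel pan of polishing beads, axis upright; origin in the middle of its underside. Outside 260 mm across at the foot and 270 mm at the rim, rim 50 mm high, wall 5 mm, inner floor 6 mm above the counter, inside at the floor 250 mm across
- bead0: white ceramic polishing bead, a short upright cylinder 25 mm across and 16 mm high, 20 g; origin in the middle of its underside as it stands. Six lie together on one side of the pan floor
- bead1: white ceramic polishing bead, a short upright cylinder 25 mm across and 16 mm high, 20 g; origin in the middle of its underside as it stands. Six lie together on one side of the pan floor
- bead2: white ceramic polishing bead, a short upright cylinder 25 mm across and 16 mm high, 20 g; origin in the middle of its underside as it stands. Six lie together on one side of the pan floor
- bead3: white ceramic polishing bead, a short upright cylinder 25 mm across and 16 mm high, 20 g; origin in the middle of its underside as it stands. Six lie together on one side of the pan floor
- bead4: white ceramic polishing bead, a short upright cylinder 25 mm across and 16 mm high, 20 g; origin in the middle of its underside as it stands. Six lie together on one side of the pan floor
- bead5: white ceramic polishing bead, a short upright cylinder 25 mm across and 16 mm high, 20 g; origin in the middle of its underside as it stands. Six lie together on one side of the pan floor
- stirrer: hand stirrer, 200 g, standing upright: a heavy steel foot plate 40 mm across and 12 mm high, a white nylon body 36 mm across up to 61 mm, a 12 mm oak neck, and an oak handle 18 mm thick from 88 to 150 mm height (its top). Origin in the middle of the underside of the foot, z up the handle; best pinched by the handle about 115 mm up. May be knocked aside on the counter
- disc: the stirrer's place: a thin round cork disc 104 mm across, flush on the counter, with a thin dark rim; origin at its centre
- knob_a: bystander: chrome tom bracket knob lying on the counter, wing bar 52 x 14 mm along its x, 28 mm high; origin under its centre. Leave alone
- knob_b: bystander: chrome tom bracket knob lying on the counter, wing bar 52 x 14 mm along its x, 28 mm high; origin under its centre. Leave alone
- tray: bystander: smoked grey acrylic lug insert tray, 110 x 160 mm (x, y), 28 mm high; origin under its centre. Leave alone
Mind the look-alikes: they are no part of the job. There is more than one size of the stirrer; the job needs the largest. Leave any pink look-alike of the clip0 alone.

How it is judged:
By the outcome, as a careful person would: the job done as asked, in the order asked, and still so for the second after the job is handed in, with the robot touching nothing.
Of clip0, clip1, clip2, clip3 only 2 to 4 are there at a start; the rules pass over those that are not, and their reading is None.
At some moment in a run one of stirrer may be knocked a few centimetres aside while the robot is not near it.
It also fails if it takes over 210 s, if anything falls off the work surface, if the arm or the gripper's body presses on something with over 40 N, if the wrist force passes 120 N, or if a joint passes its speed limit or range.

## Robot

A 7-joint arm with a two-finger parallel gripper is mounted at the origin on the work surface. World frame = base frame: x ahead of the robot, y to its left, z up, the work surface at z = 0. Lengths are in mm, angles in degrees, forces in N, time in s.
With the tool pointing down it reaches from about 350 to 900 mm from the base axis. Payload 19.9 kg.
Tool frame: the origin (TCP) lies at the very end of the fingers, on their centre line; the grasp point (between the pads) lies 19 mm behind it; z points along the fingers, y is the line along which they close (so a half turn about z gives the same grasp; the last joint's range is limited). The gripper opens to 94 mm and grips with 3 to 60 N. Pads are 16 mm wide; open, the fingers measure 119 mm over their backs; the gripper's body (75 mm by 177 mm) begins 78 mm behind the grasp point.
Start: joints at [64.887, 23.915, -0.59, 92.452, 0.269, 63.638, -3.037], TCP at [241.535, -576.42, 205.425] pointing down, gripper open.
Joint ranges: [-161.28, 161.28], [-22.2, 115.67], [-73.04, 71.86], [3.21, 147.25], [-68.34, 248.33], [10.77, 114.83], [-161.83, 161.83]. Speed limits (degrees/s): [108.29, 108.29, 136.94, 136.94, 172.46, 172.46, 172.46].

## Interface

Orientations are given as a 3x3 rotation matrix whose columns are the frame's x, y, z axes.
In Python, from cell import get_obs, grab_frame, camera_info, job_done gives the robot as it stands. The module is installed in compiled form; this text tells all that it offers.
- The arm moves only by the tool send_rows, never from a script. Its argument "plan" is a list of rows, each an object with "dr": the turn, a rotation vector about the world's x, y, z in rad, a list of three; "travel": the shift along the world's x, y, z in mm, a list of three; "gripper": the opening, from -1 (shut) to 1 (fully open). A call has 1 to 20 rows; each row is the pose to reach, as a shift and turn from the pose commanded when the call began; what a row does not reach only later rows make up. A row lasts 1/8 s, in which the tool goes at most 62.5 mm and 10.7 degrees, less where a joint would pass 70% of its speed; a pose out of reach is approached as far as the arm can. A call with a gripper value outside its range is refused whole. The fingers move at their own pace and stop on an object; "grip_force" is the grip in N (left out, the last holds). Time passes only in rows, so rows that repeat a pose let the fingers close. It gives the time, the measured TCP pose, the force, the opening and the grip force at its end, in the units of the state.
- get_obs(): the state, without advancing time (a new reading comes with each control period).
- grab_frame(name): name is "scene" or "side" or "wrist"; returns (picture, depth): 384x512x3 uint8, red, green, blue; 384x512 float32, mm along the optical axis (not along the pixel's ray), 0 where there is no reading.
- camera_info(name): a dict with "intrinsics" (3x3 intrinsics, pixels), "R" (3x3) and "t" (3): a world point X has camera coordinates R X + t. Camera axes: x right, y down, z forward; pixel columns grow to the right and rows downward; lengths in mm; the calibration is good to about 2 mm. A picture is of the moment at which its call begins: read the wrist's pose just before it. camera_info takes no time and is no camera call; for the wrist camera it gives the pose at the moment of the call.
- job_done(): hands the job in; it is judged then, once.
The state is a dict: "clock": time; "joints": joint angles; "dq": joint speeds; "effort": joint torques, N m; "tool_pos": TCP position; "orientation": TCP orientation; "contact_force": force on the tool from outside, world axes, zero at the start; "ft_torque": the same for the moment, N m; "finger_gap": opening from 0.0 (shut) to 1.0 (fully open); "finger_force": force on a finger pad.
Only numpy, scipy, OpenCV 4.12 (cv2) and the standard library are available. Lean on these libraries where they do the work, as an engineer would, in place of code of your own. Each camera call takes 0.05 s, during which the arm holds its last target. There are 200 camera calls.

## Working session

There is one attempt and no reset: what is moved stays moved. The work goes in short steps, Python scripts to look and compute and a tool call to move; the robot and the scene stay as the last step left them, time stands still between calls to the robot, and variables do not carry over. Pictures are saved under pics/ and viewed, at most 14 in all, crops included, and the job is handed in when it is done.

Besides the shell and the picture viewer there is one more tool, called by a JSON object that holds its "op" and its "data". send_rows: Moves the arm, as the interface text tells. Its arguments: {"type":"object","properties":{"plan":{"type":"array"},"grip_force":{"type":"number"}},"required":["plan"]}

```bash
mkdir -p pics; cat > h.py <<'E'
import numpy as np,cv2
from cell import get_obs,grab_frame,camera_info,job_done
def snap(n,f):
    ci=camera_info(n); p,d=grab_frame(n)
    cv2.imwrite(f'pics/{f}.png',p[:,:,::-1]); np.savez(f'pics/{f}.npz',p=p,d=d,K=ci['intrinsics'],R=ci['R'],t=ci['t'])
    return p,d,ci
def cloud(f):
    z=np.load(f'pics/{f}.npz');d=z['d'];K=z['K'];v,u=np.mgrid[:d.shape[0],:d.shape[1]]
    c=np.stack([(u-K[0,2])/K[0,0]*d,(v-K[1,2])/K[1,1]*d,d],-1)
    X=(c-z['t'])@z['R'];X[d==0]=np.nan
    return z['p'],X
E
python3 - <<'E'
from h import *
a=[]
for n in("scene","side"):
    p,d,ci=snap(n,n+'0');a.append(p);print(n,-np.array(ci['R']).T@np.array(ci['t']))
snap('wrist','wrist0')
for n in("scene","side"):
    im=cv2.imread(f'pics/{n}0.png');cv2.imwrite(f'pics/{n}0b.png',cv2.resize(im,(800,600),interpolation=cv2.INTER_CUBIC))
o=get_obs();print({k:np.round(v,2) for k,v in o.items()})
E
```

```text
scene [956.98545508 614.03465829 709.5843293 ]
side [200.96319389 869.00332652 883.26311589]
{'clock': np.float64(0.15), 'joints': array([64.89, 23.94, -0.59, 92.48,  0.27, 63.64, -3.04]), 'dq': array([ 0.08, -0.07,  0.  , -0.12,  0.06, -0.  , -0.01]), 'effort': array([ 0.000e+00, -8.515e+01,  6.400e-01, -4.261e+01, -5.000e-02,
        2.000e-02,  0.000e+00]), 'tool_pos': array([ 241.43, -576.16,  204.96]), 'orientation': array([[ 0.92,  0.39, -0.  ],
       [ 0.39, -0.92,  0.  ],
       [-0.  , -0.  , -1.  ]]), 'contact_force': array([-0.64, -0.21, -0.25]), 'ft_torque': array([-0.03,  0.01,  0.01]), 'finger_force': np.float64(0.0), 'finger_gap': np.float64(1.0)}
```

View pics/scene0b.png

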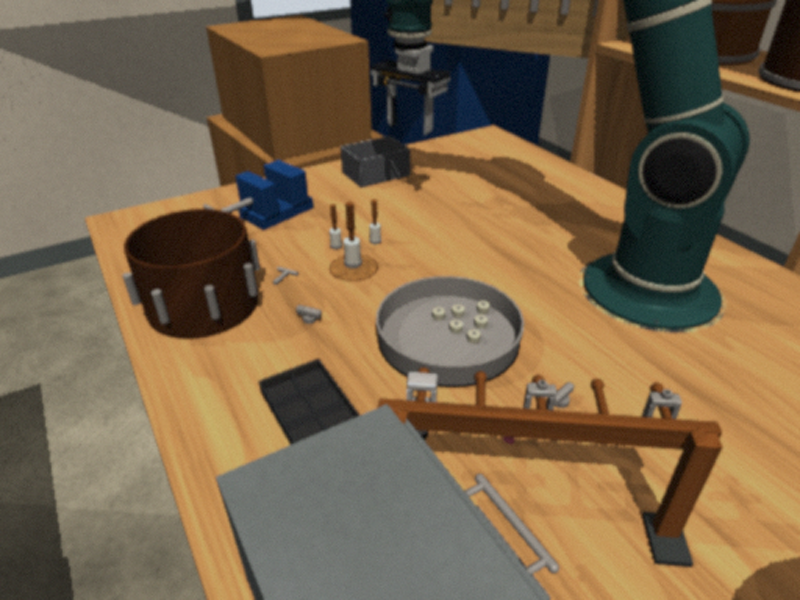

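View pics/side0b.png

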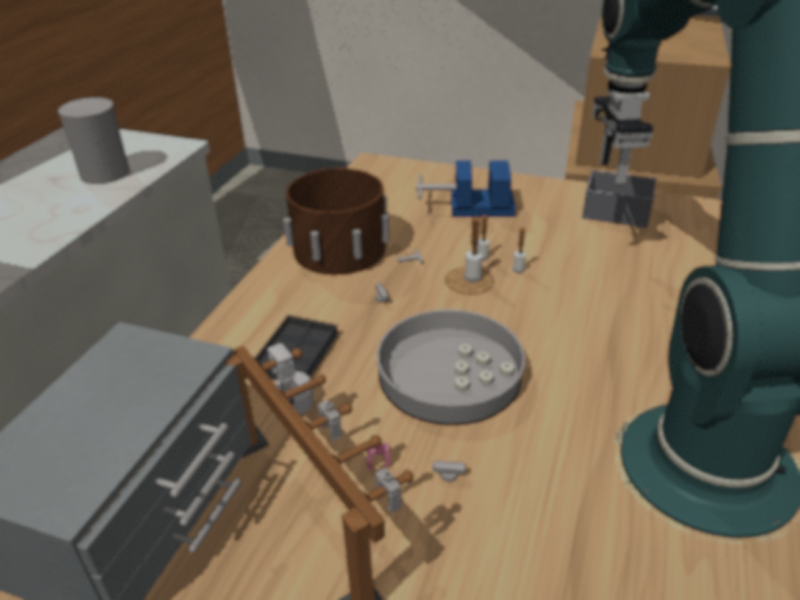

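The scene picture (800-wide) shows the rail with dowels at (425,375), (480,380), (540,385), (600,385) and (660,395). The beads are around (465,320). There are three stirrers, at (350,240) on the disc and small ones at (335,230) and (375,225). The side view shows a pink hoop at (375,455), with hanging things at (280,360), (300,390), (330,415) and (390,490). Next I'll take close crops and measure.

```bash
python3 - <<'E'
from h import *
p,X=cloud('side0');q,Y=cloud('scene0')
c1=cv2.resize(p[205:345,130:320],(800,590),interpolation=cv2.INTER_CUBIC)
c2=cv2.resize(q[225:305,235:450],(800,298),interpolation=cv2.INTER_CUBIC)
cv2.imwrite('pics/c1.png',cv2.resize(np.vstack([c1,c2]),(540,600))[:,:,::-1])
def info(n,X,pts):
    for u,v in pts:
        print(n,(u,v),np.round(X[int(v*.64),int(u*.64)]))
info('side',X,[(280,350),(300,390),(330,415),(375,455),(390,490),(245,355),(375,520),(450,470),(475,225),(521,235),(484,225),(382,292),(411,257),(330,330),(285,340)])
info('scene',Y,[(423,380),(480,378),(540,383),(600,385),(660,397),(390,405),(712,430),(565,392),(350,210),(375,205),(334,210),(310,315),(510,437)])
# rail board top: fit
for n,Z,P in(('side',X,p),('scene',Y,q)):
    m=(Z[...,2]>180)&(Z[...,2]<196)&(P[...,0]>P[...,2]*1.5+20)&(Z[...,1]>0)&(Z[...,0]<900)&(Z[...,0]>250)
    k=Z[m];print(n,len(k));
    (cx,cy),(w,h),a=cv2.minAreaRect(k[:,:2].astype(np.float32));print(cx,cy,w,h,a,np.median(k[:,2]))
    # white beads
    m=(P.min(-1)>150)&(Z[...,2]>10)&(Z[...,2]<35)&(Z[...,0]>250)&(Z[...,0]<800)&(abs(Z[...,1])<300)
    nl,lab,st,ce=cv2.connectedComponentsWithStats(m.astype(np.uint8))
    for i in range(1,nl):
        if st[i,4]>8: print('bead',st[i,4],np.round(np.median(Z[lab==i],0)))
    # pan
    m=(Z[...,2]>43)&(Z[...,2]<53)&(Z[...,0]>250)&(Z[...,0]<800)&(abs(Z[...,1])<300)&(P.max(-1).astype(int)-P.min(-1)<30)
    k=Z[m];np.save(n+'rim.npy',k);print('rim',len(k),k.min(0),k.max(0))
E
```

```text
side (280, 350) [660. 152. 189.]
side (300, 390) [600. 208. 175.]
side (330, 415) [532. 253. 188.]
side (375, 455) [514. 148.  -0.]
side (390, 490) [412. 346. 185.]
side (245, 355) [708. 179. 188.]
side (375, 520) [411. 395. 189.]
side (450, 470) [384. 157.  23.]
side (475, 225) [ 491. -395.  136.]
side (521, 235) [ 405. -459.   93.]
side (484, 225) [ 494. -485.   86.]
side (382, 292) [ 653. -257.   26.]
side (411, 257) [ 644. -424.   11.]
side (330, 330) [nan nan nan]
side (285, 340) [787. -68.   7.]
scene (423, 380) [662. 158. 190.]
scene (480, 378) [587. 179. 176.]
scene (540, 383) [544. 242. 196.]
scene (600, 385) [462. 269. 176.]
scene (660, 397) [426. 329. 187.]
scene (390, 405) [719. 174. 189.]
scene (712, 430) [419. 395. 189.]
scene (565, 392) [386. 155.  29.]
scene (350, 210) [ 494. -392.  139.]
scene (375, 205) [ 401. -457.   98.]
scene (334, 210) [ 493. -484.   98.]
scene (310, 315) [ 656. -255.   20.]
scene (510, 437) [516. 179.  20.]
side 1547
552.1375732421875 260.94512939453125 107.18191528320312 400.986572265625 53.41412353515625 188.02334053454248
bead 11 [ 401. -123.   22.]
bead 14 [386. -75.  22.]
bead 16 [422. -40.  23.]
rim 696 [ 318.90447175 -216.40563051   43.01213629] [721.02133912 299.75788757  52.95622492]
scene 2317
553.2804565429688 260.7899169921875 106.08479309082031 398.25970458984375 53.248470306396484 188.40953266750188
bead 12 [386. -70.  23.]
bead 13 [434. -84.  24.]
bead 13 [425. -44.  24.]
rim 541 [ 322.249886   -213.12660997   43.02244324] [587.67028953  54.13778707  52.9530896 ]
```

View pics/c1.png

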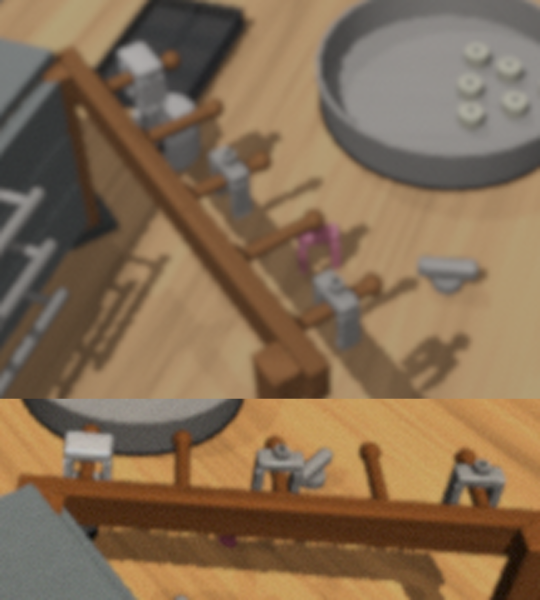

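Two clips hang on the rail, at world (540,245) and (420,335). The bracket is the hanger at (660,155), crop (145,70). The pink hoop at crop (320,245) lies on the counter with knob_b at crop (450,270), so I'll leave both. The largest stirrer is the one on the disc, scene (350,240), with its top at about 139–150 mm; the others are about 95 mm tall. Next comes exact measurement.

```bash
python3 - <<'E'
from h import *
from scipy.optimize import least_squares
np.set_printoptions(suppress=True,precision=1)
a=None
for n in('side','scene'):
    P,Z=cloud(n+'0');P=P.astype(int)
    brown=(P[...,0]>P[...,2]*1.5+20)
    m=(abs(Z[...,2]-188)<4)&brown&(Z[...,1]>0)&(Z[...,0]<900)&(Z[...,0]>250)
    k=Z[m][:,:2]; 
    for _ in range(6):
        c=k.mean(0);u=np.linalg.svd(k-c,full_matrices=0)[2][0]; r=(k-c)@[-u[1],u[0]];k=k[abs(r-np.median(r))<11]
    if u[1]<0:u=-u
    xr=np.array([u[1],-u[0]]); s=(k-c)@u
    r=(k-c)@xr; cen=c+u*(np.percentile(s,.5)+np.percentile(s,99.5))/2+xr*(np.percentile(r,1)+np.percentile(r,99))/2
    print(n,'rail',cen,'xaxis ang',np.degrees(np.arctan2(xr[1],xr[0])),'len',np.ptp(s),'w',np.percentile(r,[1,99]))
    L=np.stack([(Z[...,:2]-cen)@xr,(Z[...,:2]-cen)@u],-1)
    gray=(P.max(-1)-P.min(-1)<45)
    for yd in(-150,-75,0,75,150):
        m=gray&(abs(L[...,1]-yd)<24)&(L[...,0]<-15)&(L[...,0]>-95)&(Z[...,2]>178)&(Z[...,2]<200)
        mm=gray&(abs(L[...,1]-yd)<30)&(L[...,0]<-15)&(L[...,0]>-95)&(Z[...,2]>130)&(Z[...,2]<210)
        if m.sum()>5:
            l=L[m];b=Z[m][:,2];t=b<189.5
            print(yd,m.sum(),'med',np.median(l,0),'x',np.percentile(l[:,0],[3,97]),'y',np.percentile(l[:,1],[3,97]),'z',np.percentile(b,[10,50,97]),'low',np.nanmin(Z[mm][:,2]))
    # pan rim circle
    k=np.load(n+'rim.npy');k=k[(np.hypot(k[:,0]-452,k[:,1]+80)<150)]
    k=k[k[:,2]>47]
    f=least_squares(lambda q:np.hypot(k[:,0]-q[0],k[:,1]-q[1])-q[2],[452,-80,132],loss='soft_l1');print('pan',f.x,len(k))
    # beads
    V=P.min(-1);m=(V>125)&(Z[...,2]>13)&(Z[...,2]<30)&(np.hypot(Z[...,0]-452,Z[...,1]+80)<122)
    nl,lab,st,ce=cv2.connectedComponentsWithStats(m.astype(np.uint8))
    for i in range(1,nl):
        if st[i,4]>8: print('bead',st[i,4],np.median(Z[lab==i],0))
    # stirrers
    for c in((492,-393),(403,-458),(493,-485)):
        m=brown&(Z[...,2]>60)&(np.hypot(Z[...,0]-c[0],Z[...,1]-c[1])<35)
        k=Z[m]; print('stir',len(k),np.percentile(k[:,2],98)); k=k[k[:,2]>np.percentile(k[:,2],50)]; print(np.median(k,0))
        m=(V>130)&(Z[...,2]>15)&(Z[...,2]<60)&(np.hypot(Z[...,0]-c[0],Z[...,1]-c[1])<40);k=Z[m];print('  body',len(k),k.mean(0),k[:,:2].min(0),k[:,:2].max(0))
    np.set_printoptions(suppress=True,precision=1)
    s=cv2.resize(P[145:190,190:260].astype(np.uint8) if n=='scene' else P[125:200,265:350].astype(np.uint8),(400,300),interpolation=cv2.INTER_CUBIC)
    cv2.imwrite(f'pics/d_{n}.png',s[:,:,::-1])
cv2.imwrite('pics/d.png',np.hstack([cv2.imread('pics/d_side.png'),cv2.imread('pics/d_scene.png')]))
E
```

```text
side rail [565.5 282.8] xaxis ang 53.67705929306721 len 400.3450445349976 w [-9.3  9.5]
-150 138 med [ -46.3 -147.8] x [-59.1 -36.3] y [-168.3 -133.3] z [181.9 187.2 190.3] low 130.50262041359863
0 117 med [-46.6   3. ] x [-55.7 -40.6] y [-19.7  15.6] z [181.3 186.5 195.5] low 142.4197848654518
150 152 med [-45.4 151.6] x [-54.4 -39.9] y [130.1 164.9] z [181.4 186.  195.1] low 142.49225153786904
pan [452.5 -79.3 131. ] 343
bead 40 [ 439.2 -134.5   21.7]
bead 44 [ 401.  -123.    22.2]
bead 47 [432.5 -83.4  22.2]
bead 45 [ 352.7 -107.6   21.4]
bead 49 [383.2 -74.8  21.7]
bead 50 [421.5 -44.1  22.1]
stir 76 149.92611871192017
[ 490.4 -396.6  139.7]
  body 55 [ 491.5 -391.1   48. ] [ 475. -419.] [ 509.3 -377.8]
stir 41 109.22330299745288
[ 402.  -460.8  103. ]
  body 32 [ 402.6 -456.8   41. ] [ 390.2 -466.7] [ 415.  -449.5]
stir 36 104.79727531928786
[ 490.5 -484.7   95.5]
  body 26 [ 491.  -483.1   38.5] [ 480.3 -496.6] [ 500.2 -473.4]
scene rail [568.3 281.8] xaxis ang 53.396048738486044 len 398.25514599816296 w [-9.4  9.5]
-150 210 med [ -43.1 -150.3] x [-57.3 -36.4] y [-166.9 -132.8] z [181.6 188.1 190.2] low 145.29321962471815
0 159 med [-44.8  -1.8] x [-55.3 -42.1] y [-17.6  16. ] z [180.2 186.5 196. ] low 154.16975009819978
150 167 med [-44.4 146.3] x [-55.2 -40.7] y [131.9 164.8] z [181.  186.4 195.7] low 150.10636779266324
pan [454.  -79.7 130.9] 339
bead 29 [ 353.5 -107.7   23.2]
bead 33 [ 403.7 -123.7   23.4]
bead 37 [ 437.8 -134.3   23.3]
bead 37 [383.7 -74.9  23.2]
bead 35 [433.3 -85.9  23.3]
bead 40 [420.7 -43.9  23. ]
stir 116 151.3047986939078
[ 494.2 -396.8  135.2]
  body 13 [ 493.9 -389.6   57.1] [ 481.8 -414.8] [ 502.4 -382.8]
stir 41 109.21490474002694
[ 403.7 -459.4  102.5]
  body 22 [ 404.8 -458.8   43.8] [ 391.5 -472.1] [ 415.  -450.9]
stir 46 110.76808336615818
[ 493.2 -486.7  101.5]
  body 25 [ 493.2 -485.1   42.9] [ 480.2 -498.4] [ 502.4 -473.3]
```

View pics/d.png

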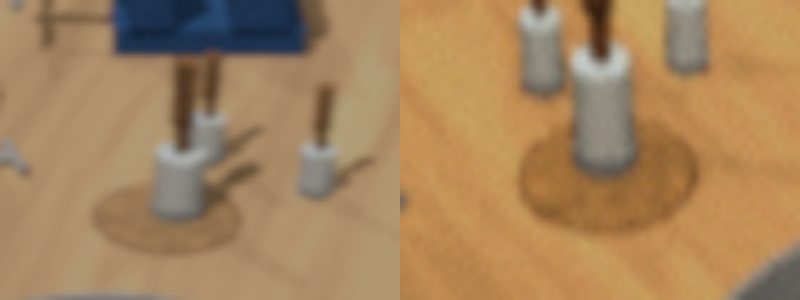

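{"op": "send_rows", "data": {"plan": [{"dr":[0,0,0],"travel":[0,0,62],"gripper":0.35},{"dr":[0,0,0],"travel":[0,0,125],"gripper":0.35},{"dr":[0,0,0.532],"travel":[270,785,125],"gripper":0.35},{"dr":[0,0,0.532],"travel":[270,785,125],"gripper":0.35},{"dr":[0,0,0.532],"travel":[270,785,125],"gripper":0.35},{"dr":[0,0,0.532],"travel":[270,785,125],"gripper":0.35},{"dr":[0,0,0.532],"travel":[270,785,125],"gripper":0.35},{"dr":[0,0,0.532],"travel":[270,785,125],"gripper":0.35},{"dr":[0,0,0.532],"travel":[270,785,125],"gripper":0.35},{"dr":[0,0,0.532],"travel":[270,785,125],"gripper":0.35},{"dr":[0,0,0.532],"travel":[270,785,125],"gripper":0.35},{"dr":[0,0,0.532],"travel":[270,785,125],"gripper":0.35},{"dr":[0,0,0.532],"travel":[270,785,125],"gripper":0.35},{"dr":[0,0,0.532],"travel":[270,785,125],"gripper":0.35},{"dr":[0,0,0.532],"travel":[270,785,125],"gripper":0.35},{"dr":[0,0,0.532],"travel":[270,785,125],"gripper":0.35},{"dr":[0,0,0.532],"travel":[270,785,125],"gripper":0.35},{"dr":[0,0,0.532],"travel":[270,785,125],"gripper":0.35},{"dr":[0,0,0.532],"travel":[270,785,125],"gripper":0.35}], "grip_force": 30}}

```text
clock: 2.52
tool_pos: [511.6, 207.4, 330.6]
orientation: [[0.6, 0.8, 0.001], [0.8, -0.6, -0.001], [-0.0, 0.001, -1.0]]
contact_force: [0.0, 0.1, 0.3]
finger_gap: 0.672
finger_force: 0.0
```

```bash
python3 - <<'E'
from h import *
snap('wrist','w1');im=cv2.imread('pics/w1.png')
ci=camera_info('wrist');print(get_obs()['tool_pos'],np.round(get_obs()['orientation'],3).tolist(),-np.array(ci['R']).T@ci['t'])
E
```

```text
[511.60782531 207.52747418 330.65827652] [[0.6, 0.8, 0.001], [0.8, -0.6, -0.001], [-0.0, 0.001, -1.0]] [553.00859922 265.37528727 509.11797663]
```

View pics/w1.png

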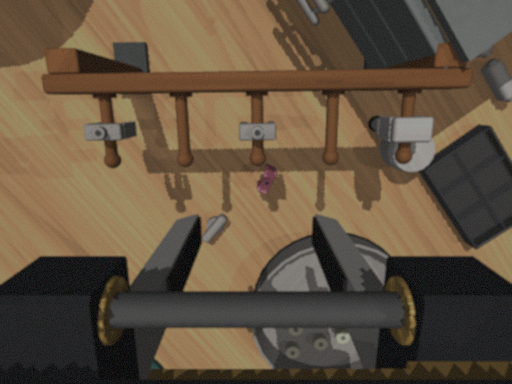

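The wrist picture shows the middle clip at (258,131), the end clip at (108,131), the bracket at (405,130), the pink clip at (267,180) and a knob at (214,228).

```bash
python3 - <<'E'
from h import *
np.set_printoptions(suppress=True,precision=2)
P,Z=cloud('w1');P=P.astype(int);brown=(P[...,0]>P[...,2]*1.5+20)
m=(abs(Z[...,2]-188)<4)&brown&(Z[...,1]>0);k=Z[m][:,:2]
for _ in range(6):
    c=k.mean(0);u=np.linalg.svd(k-c,full_matrices=0)[2][0]; r=(k-c)@[-u[1],u[0]];k=k[abs(r-np.median(r))<11]
if u[1]<0:u=-u
xr=np.array([u[1],-u[0]]);s=(k-c)@u;r=(k-c)@xr
cen=c+u*(s.min()+s.max())/2+xr*(np.percentile(r,1)+np.percentile(r,99))/2
print(cen,np.degrees(np.arctan2(xr[1],xr[0])),np.ptp(s))
gray=(P.max(-1)-P.min(-1)<40)
L=np.stack([(Z[...,:2]-cen)@xr,(Z[...,:2]-cen)@u],-1)
for yd in(0,150):
    m=gray&(abs(L[...,1]-yd)<24)&(L[...,0]<-15)&(L[...,0]>-75)&(abs(Z[...,2]-186)<4)
    l=L[m];lo=np.percentile(l,2,0);hi=np.percentile(l,98,0);print(yd,m.sum(),lo,hi,np.median(Z[m][:,2]),'world',cen+(lo+hi)[0]/2*xr+(lo+hi)[1]/2*u)
    v,w=np.where(m);print(cv2.minAreaRect(Z[m][:,:2].astype(np.float32)))
E
```

```text
[565.38 281.33] 53.88038313471537 398.2310069944064
0 478 [-55.83 -17.41] [-40.5  17.3] 185.0354899236674 world [537.03 242.4 ]
((537.021240234375, 242.4873504638672), (15.931570053100586, 35.211830139160156), 54.88315963745117)
150 494 [-54.12 131.81] [-38.65 166.52] 185.11377092681448 world [417.54 331.79]
((417.2202453613281, 332.0122375488281), (15.535004615783691, 36.326263427734375), 53.22627258300781)
```

{"op": "send_rows", "data": {"plan": [{"dr":[0,0,0.012],"travel":[26,35,0],"gripper":0.35},{"dr":[0,0,0.012],"travel":[26,35,-50],"gripper":0.35},{"dr":[0,0,0.012],"travel":[26,35,-100],"gripper":0.35},{"dr":[0,0,0.012],"travel":[26,35,-125],"gripper":0.35},{"dr":[0,0,0.012],"travel":[26,35,-150],"gripper":0.35},{"dr":[0,0,0.012],"travel":[26,35,-177],"gripper":0.35},{"dr":[0,0,0.012],"travel":[26,35,-177],"gripper":0.35},{"dr":[0,0,0.012],"travel":[26,35,-177],"gripper":0.35}]}}

```text
clock: 3.58
tool_pos: [538.0, 243.6, 154.6]
orientation: [[0.589, 0.808, 0.001], [0.808, -0.589, 0.0], [0.001, 0.001, -1.0]]
contact_force: [0.0, 0.1, -0.3]
finger_gap: 0.673
finger_force: 0.0
```

{"op": "send_rows", "data": {"plan": [{"dr":[0,0,0],"travel":[0,0,0],"gripper":-0.1},{"dr":[0,0,0],"travel":[0,0,0],"gripper":-0.3},{"dr":[0,0,0],"travel":[0,0,0],"gripper":-0.6},{"dr":[0,0,0],"travel":[0,0,0],"gripper":-0.6},{"dr":[0,0,0],"travel":[0,0,0],"gripper":-0.6}]}}

```text
clock: 4.2
tool_pos: [537.7, 243.6, 153.6]
orientation: [[0.589, 0.808, 0.0], [0.808, -0.589, 0.0], [0.0, 0.0, -1.0]]
contact_force: [-0.0, -0.8, 4.4]
finger_gap: 0.377
finger_force: 30.0
```

{"op": "send_rows", "data": {"plan": [{"dr":[0,0,0],"travel":[0,0,20],"gripper":-0.6},{"dr":[0,0,0],"travel":[0,0,45],"gripper":-0.6},{"dr":[0,0,0],"travel":[0,0,90],"gripper":-0.6},{"dr":[0,0,0],"travel":[-4,-35,90],"gripper":-0.6},{"dr":[0,0,0],"travel":[-9,-80,90],"gripper":-0.6},{"dr":[0,0,0],"travel":[-15,-130,80],"gripper":-0.6},{"dr":[0,0,0],"travel":[-21,-180,50],"gripper":-0.6},{"dr":[0,0,0],"travel":[-27,-230,20],"gripper":-0.6},{"dr":[0,0,0],"travel":[-32,-260,-10],"gripper":-0.6},{"dr":[0,0,0],"travel":[-32,-274,-50],"gripper":-0.6},{"dr":[0,0,0],"travel":[-32,-274,-90],"gripper":-0.6},{"dr":[0,0,0],"travel":[-32,-274,-115],"gripper":-0.6},{"dr":[0,0,0],"travel":[-32,-274,-125],"gripper":-0.6},{"dr":[0,0,0],"travel":[-32,-274,-130],"gripper":-0.6},{"dr":[0,0,0],"travel":[-32,-274,-133],"gripper":-0.6},{"dr":[0,0,0],"travel":[-32,-274,-133],"gripper":-0.6}]}}

```text
clock: 6.2
tool_pos: [505.9, -30.5, 21.0]
orientation: [[0.589, 0.808, 0.001], [0.808, -0.589, -0.0], [0.0, 0.001, -1.0]]
contact_force: [-0.7, 0.9, 0.4]
finger_gap: 0.385
finger_force: 30.0
```

{"op": "send_rows", "data": {"plan": [{"dr":[0,0,0],"travel":[0,0,-1],"gripper":-0.6},{"dr":[0,0,0],"travel":[0,0,-1.5],"gripper":-0.6},{"dr":[0,0,0],"travel":[0,0,-1.5],"gripper":-0.6}]}}

```text
clock: 6.58
tool_pos: [505.6, -30.4, 19.0]
orientation: [[0.589, 0.808, -0.0], [0.808, -0.589, -0.0], [-0.0, 0.0, -1.0]]
contact_force: [-0.6, 0.4, -0.8]
finger_gap: 0.38
finger_force: 30.0
```

{"op": "send_rows", "data": {"plan": [{"dr":[0,0,0],"travel":[0,0,-1],"gripper":-0.6},{"dr":[0,0,0],"travel":[0,0,-1],"gripper":-0.6}]}}

```text
clock: 6.82
tool_pos: [505.5, -30.4, 17.9]
orientation: [[0.589, 0.808, -0.0], [0.808, -0.589, 0.0], [-0.0, -0.0, -1.0]]
contact_force: [-0.2, 0.4, -0.1]
finger_gap: 0.382
finger_force: 30.0
```

{"op": "send_rows", "data": {"plan": [{"dr":[0,0,0],"travel":[0,0,0],"gripper":-0.15},{"dr":[0,0,0],"travel":[0,0,0],"gripper":0.2},{"dr":[0,0,0],"travel":[0,0,0],"gripper":0.35},{"dr":[0,0,0],"travel":[0,0,30],"gripper":0.35},{"dr":[0,0,0],"travel":[0,0,90],"gripper":0.35},{"dr":[0,0,0],"travel":[0,0,150],"gripper":0.35},{"dr":[0,0,0],"travel":[-9,36,200],"gripper":0.35},{"dr":[0,0,0],"travel":[-18,73,242],"gripper":0.35},{"dr":[0,0,0],"travel":[-30,125,242],"gripper":0.35},{"dr":[0,0,0],"travel":[-44,181,242],"gripper":0.35},{"dr":[0,0,0],"travel":[-57,235,242],"gripper":0.35},{"dr":[0,0,0],"travel":[-70,290,242],"gripper":0.35},{"dr":[0,0,0],"travel":[-88,362.5,242],"gripper":0.35},{"dr":[0,0,0],"travel":[-88,362.5,242],"gripper":0.35},{"dr":[0,0,0],"travel":[-88,362.5,200],"gripper":0.35},{"dr":[0,0,0],"travel":[-88,362.5,165],"gripper":0.35},{"dr":[0,0,0],"travel":[-88,362.5,135.5],"gripper":0.35},{"dr":[0,0,0],"travel":[-88,362.5,135.5],"gripper":0.35},{"dr":[0,0,0],"travel":[-88,362.5,135.5],"gripper":0.35}]}}

```text
clock: 9.2
tool_pos: [418.1, 332.2, 154.6]
orientation: [[0.589, 0.808, 0.001], [0.808, -0.589, 0.001], [0.001, 0.0, -1.0]]
contact_force: [-0.1, -0.1, -0.2]
finger_gap: 0.676
finger_force: 0.0
```

{"op": "send_rows", "data": {"plan": [{"dr":[0,0,0],"travel":[0,0,0],"gripper":-0.1},{"dr":[0,0,0],"travel":[0,0,0],"gripper":-0.3},{"dr":[0,0,0],"travel":[0,0,0],"gripper":-0.6},{"dr":[0,0,0],"travel":[0,0,0],"gripper":-0.6},{"dr":[0,0,0],"travel":[0,0,0],"gripper":-0.6}]}}

```text
clock: 9.82
tool_pos: [417.7, 332.1, 153.6]
orientation: [[0.589, 0.808, 0.0], [0.808, -0.589, 0.0], [0.0, 0.0, -1.0]]
contact_force: [-0.3, -1.7, 6.5]
finger_gap: 0.378
finger_force: 30.0
```

```bash
python3 - <<'E'
from h import *
a=[snap(n,n+'2')[0] for n in('scene','side')]
cv2.imwrite('pics/e.png',np.vstack([cv2.resize(a[0][160:320,190:470],(500,286),interpolation=2),cv2.resize(a[1][190:350,140:420],(500,286),interpolation=2)])[:,:,::-1])
E
```

```text
(no output)
```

View pics/e.png

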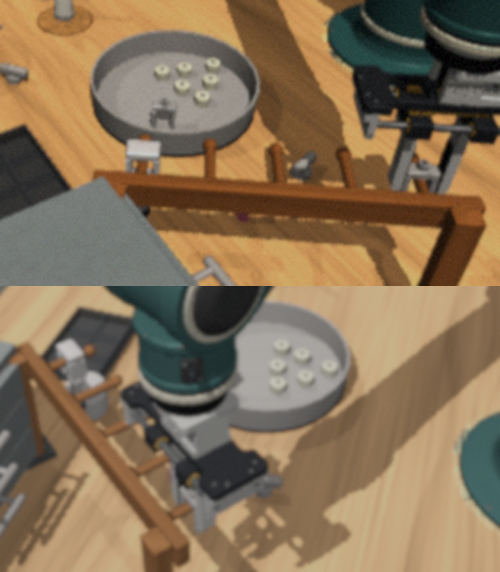

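Clip 1 stands upright in the pan at crop (162,113), and clip 2 is gripped. I'm carrying it over now.

{"op": "send_rows", "data": {"plan": [{"dr":[0,0,0],"travel":[0,0,20],"gripper":-0.6},{"dr":[0,0,0],"travel":[0,0,45],"gripper":-0.6},{"dr":[0,0,0],"travel":[0,0,90],"gripper":-0.6},{"dr":[0,0,0],"travel":[4,-25,90],"gripper":-0.6},{"dr":[0,0,0],"travel":[13,-75,90],"gripper":-0.6},{"dr":[0,0,0],"travel":[22,-125,90],"gripper":-0.6},{"dr":[0,0,0],"travel":[31,-175,90],"gripper":-0.6},{"dr":[0,0,0],"travel":[40,-225,80],"gripper":-0.6},{"dr":[0,0,0],"travel":[49,-275,70],"gripper":-0.6},{"dr":[0,0,0],"travel":[58,-325,50],"gripper":-0.6},{"dr":[0,0,0],"travel":[67,-375,25],"gripper":-0.6},{"dr":[0,0,0],"travel":[74,-415,0],"gripper":-0.6},{"dr":[0,0,0],"travel":[77.5,-437,-40],"gripper":-0.6},{"dr":[0,0,0],"travel":[77.5,-437,-80],"gripper":-0.6},{"dr":[0,0,0],"travel":[77.5,-437,-110],"gripper":-0.6},{"dr":[0,0,0],"travel":[77.5,-437,-125],"gripper":-0.6},{"dr":[0,0,0],"travel":[77.5,-437,-132],"gripper":-0.6},{"dr":[0,0,0],"travel":[77.5,-437,-134.5],"gripper":-0.6},{"dr":[0,0,0],"travel":[77.5,-437,-135.5],"gripper":-0.6},{"dr":[0,0,0],"travel":[77.5,-437,-135.5],"gripper":-0.6}]}}

```text
clock: 12.42
tool_pos: [495.3, -105.1, 18.4]
orientation: [[0.589, 0.808, 0.001], [0.808, -0.589, -0.0], [0.0, 0.001, -1.0]]
contact_force: [0.2, -0.1, -1.1]
finger_gap: 0.378
finger_force: 30.0
```

{"op": "send_rows", "data": {"plan": [{"dr":[0,0,0],"travel":[0,0,-0.7],"gripper":-0.6},{"dr":[0,0,0],"travel":[0,0,-0.7],"gripper":-0.15},{"dr":[0,0,0],"travel":[0,0,-0.7],"gripper":0.2},{"dr":[0,0,0],"travel":[0,0,-0.7],"gripper":0.2},{"dr":[0,0,0],"travel":[0,0,30],"gripper":0.2},{"dr":[0,0,0],"travel":[0,0,90],"gripper":0.2},{"dr":[0,0,0],"travel":[0,0,150],"gripper":0.2},{"dr":[0,0,0],"travel":[0,0,210],"gripper":0},{"dr":[0,0,0],"travel":[-5,-30,270],"gripper":0},{"dr":[0,0,0],"travel":[-10,-70,310],"gripper":0},{"dr":[0,0,0],"travel":[-15,-130,310],"gripper":0},{"dr":[0,0,0],"travel":[-20,-190,310],"gripper":0},{"dr":[0,0,0],"travel":[-30,-240,310],"gripper":0},{"dr":[0,0,0],"travel":[-40,-290,310],"gripper":0},{"dr":[0,0,0],"travel":[-45,-315,310],"gripper":0},{"dr":[0,0,0],"travel":[-45,-315,310],"gripper":0},{"dr":[0,0,0],"travel":[-45,-315,310],"gripper":0}]}}

```text
clock: 14.55
tool_pos: [450.8, -418.5, 328.1]
orientation: [[0.588, 0.809, 0.0], [0.809, -0.588, 0.0], [0.0, -0.0, -1.0]]
contact_force: [0.9, 0.5, -0.2]
finger_gap: 0.497
finger_force: 0.0
```

```bash
python3 - <<'E'
from h import *
snap('wrist','w3');a=[snap(n,n+'3')[0] for n in('scene','side')]
w=cv2.imread('pics/w3.png')
cv2.imwrite('pics/f.png',np.vstack([w,np.hstack([cv2.resize(a[0][120:280,190:370],(256,228)),cv2.resize(a[1][120:280,220:400],(256,228))])[:214,:,::-1]]))
P,Z=cloud('w3');np.set_printoptions(suppress=True,precision=1)
P=P.astype(int)
b=(P[...,0]>P[...,2]*1.3)&(Z[...,2]>88)&(Z[...,2]<158)&(np.hypot(Z[...,0]-492,Z[...,1]+393)<70)
k=Z[b];t=k[k[:,2]>143];print(len(k),len(t),t.mean(0),t.min(0),t.max(0))
print(get_obs()['tool_pos'])
for n in('side3','scene3'):
    p,Q=cloud(n);p=p.astype(int);b=(p[...,0]>p[...,2]*1.5)&(Q[...,2]>90)&(Q[...,2]<155)&(np.hypot(Q[...,0]-492,Q[...,1]+393)<60);k=Q[b];print(n,len(k),np.median(k,0),k.min(0),k.max(0))
E
```

```text
242 206 [ 490.4 -401.   148.8] [ 482.3 -409.8  143.4] [ 498.5 -392.7  151.8]
[ 450.6 -418.7  328.3]
side3 83 [ 491.  -396.2  127.6] [ 482.7 -407.1   91.2] [ 500.4 -388.3  152.4]
scene3 97 [ 494.5 -396.3  125.1] [ 482.7 -407.2   91.2] [ 501.  -391.3  153.5]
```

View pics/f.png

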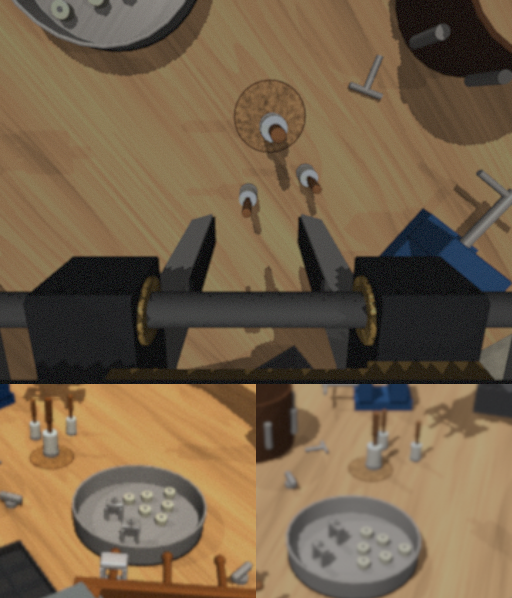

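Both clips stand in the pan, at scene inset (115,507) and (130,527). The stirrer is still on its disc, near the edge, with its top at wrist (278,133) and the disc centre at wrist (270,116).

{"op": "send_rows", "data": {"plan": [{"dr":[0,0,0],"travel":[40.5,19.5,0],"gripper":0},{"dr":[0,0,0],"travel":[40.5,19.5,-50],"gripper":0},{"dr":[0,0,0],"travel":[40.5,19.5,-100],"gripper":0},{"dr":[0,0,0],"travel":[40.5,19.5,-150],"gripper":0},{"dr":[0,0,0],"travel":[40.5,19.5,-190],"gripper":0},{"dr":[0,0,0],"travel":[40.5,19.5,-220],"gripper":0},{"dr":[0,0,0],"travel":[40.5,19.5,-232],"gripper":0},{"dr":[0,0,0],"travel":[40.5,19.5,-232],"gripper":0},{"dr":[0,0,0],"travel":[40.5,19.5,-232],"gripper":-0.3},{"dr":[0,0,0],"travel":[40.5,19.5,-232],"gripper":-0.5},{"dr":[0,0,0],"travel":[40.5,19.5,-232],"gripper":-0.7},{"dr":[0,0,0],"travel":[40.5,19.5,-232],"gripper":-0.9},{"dr":[0,0,0],"travel":[40.5,19.5,-232],"gripper":-0.9},{"dr":[0,0,0],"travel":[40.5,19.5,-232],"gripper":-0.9},{"dr":[0,0,0],"travel":[40.5,19.5,-232],"gripper":-0.9}], "grip_force": 50}}

```text
clock: 16.58
tool_pos: [490.7, -400.6, 96.3]
orientation: [[0.589, 0.808, 0.0], [0.808, -0.589, -0.0], [-0.0, 0.0, -1.0]]
contact_force: [-0.5, 0.5, 5.0]
finger_gap: 0.186
finger_force: 50.0
```

```bash
python3 - <<'E'
from h import *
np.set_printoptions(suppress=True,precision=1)
P,Z=cloud('w3');print('disc',Z[116,250],Z[105,262],Z[92,270], Z[116,234],Z[116,305],Z[80,269])
z=np.load('pics/w3.npz');K=z['K'];R=z['R'];t=z['t'];C=-R.T@t
def g(u,v):
    d=R.T@np.linalg.inv(K)@[u,v,1];return C+d*(1-C[2])/d[2]
pts=[g(*q) for q in[(234,116),(305,116),(269.5,80),(269.5,152)]];print(np.array(pts))
# dark rim ring fit via cork colour
hsv=cv2.cvtColor(P,cv2.COLOR_RGB2HSV)
# silhouette beads etc
m=(np.hypot(Z[...,0]-490,Z[...,1]+385)<70)&(Z[...,2]<6);gr=P.astype(int).sum(-1)
best=None
for x in np.arange(475,515,1.):
  for y in np.arange(-405,-365,1.):
    th=np.linspace(0,2*np.pi,90);X=np.c_[x+51.5*np.cos(th),y+51.5*np.sin(th),0*th+1]
    c=X@R.T+t;u=(c[:,0]/c[:,2]*K[0,0]+K[0,2]).astype(np.float32);v=(c[:,1]/c[:,2]*K[1,1]+K[1,2]).astype(np.float32)
    s=np.median(cv2.remap(gr.astype(np.float32),u[None],v[None],1))
    if best is None or s<best[0]:best=(s,x,y)
print(best)
E
```

```text
disc [nan nan nan] [ 496.  -368.     0.2] [ 516.3 -359.8    1.2] [ 452.9 -356.4    0.2] [ 538.5 -418.4    1.1] [ 524.9 -345.3   -0.2]
[[ 453.  -356.4    1. ]
 [ 538.5 -418.5    1. ]
 [ 525.4 -345.7    1. ]
 [ 464.5 -431.3    1. ]]
(np.float32(234.57812), np.float64(495.0), np.float64(-387.0))
```

{"op": "send_rows", "data": {"plan": [{"dr":[0,0,0],"travel":[0,0,15],"gripper":-0.9},{"dr":[0,0,0],"travel":[0,0,50],"gripper":-0.9},{"dr":[0,0,0],"travel":[0,0,85],"gripper":-0.9},{"dr":[0,0,0],"travel":[-2,20,90],"gripper":-0.9},{"dr":[0,0,0],"travel":[-6,60,90],"gripper":-0.9},{"dr":[0,0,0],"travel":[-10,105,90],"gripper":-0.9},{"dr":[0,0,0],"travel":[-15,150,90],"gripper":-0.9},{"dr":[0,0,0],"travel":[-19,195,90],"gripper":-0.9},{"dr":[0,0,0],"travel":[-23,240,90],"gripper":-0.9},{"dr":[0,0,0],"travel":[-28,285,90],"gripper":-0.9},{"dr":[0,0,0],"travel":[-32,330,90],"gripper":-0.9},{"dr":[0,0,0],"travel":[-36,370,90],"gripper":-0.9},{"dr":[0,0,0],"travel":[-37.5,390.5,90],"gripper":-0.9},{"dr":[0,0,0],"travel":[-37.5,390.5,75],"gripper":-0.9},{"dr":[0,0,0],"travel":[-37.5,390.5,45],"gripper":-0.9},{"dr":[0,0,0],"travel":[-37.5,390.5,20],"gripper":-0.9},{"dr":[0,0,0],"travel":[-37.5,390.5,11],"gripper":-0.9},{"dr":[0,0,0],"travel":[-37.5,390.5,8],"gripper":-0.9},{"dr":[0,0,0],"travel":[-37.5,390.5,8],"gripper":-0.9}]}}

```text
clock: 18.95
tool_pos: [453.2, -10.0, 104.3]
orientation: [[0.589, 0.808, 0.0], [0.808, -0.589, -0.0], [0.0, 0.0, -1.0]]
contact_force: [0.3, 0.0, -2.0]
finger_gap: 0.186
finger_force: 50.0
```

```bash
python3 - <<'E'
from h import *
print(get_obs()['tool_pos'],get_obs()['contact_force'])
import numpy as np
# one turn per call, CCW from 90 deg, radii; travel relative to start of call
def turn(rs,re,ramp):
    out=[]
    for i in range(1,21):
        r=rs+(re-rs)*min(1,i/ramp);a=np.radians(90+18*i);out.append([round(float(r*np.cos(a))),round(float(r*np.sin(a)-rs))])
    print(out)
turn(70,93,5);turn(93,60,6);turn(60,25,8)
E
```

```text
[453.2134801  -10.02875349 104.27562312] [ 0.28227166  0.0025618  -2.01163835]
[[-23, 1], [-47, -6], [-68, -21], [-84, -43], [-93, -70], [-88, -99], [-75, -125], [-55, -145], [-29, -158], [0, -163], [29, -158], [55, -145], [75, -125], [88, -99], [93, -70], [88, -41], [75, -15], [55, 5], [29, 18], [0, 23]]
[[-27, -10], [-48, -27], [-62, -48], [-68, -71], [-66, -93], [-57, -112], [-49, -128], [-35, -142], [-19, -150], [0, -153], [19, -150], [35, -142], [49, -128], [57, -112], [60, -93], [57, -74], [49, -58], [35, -44], [19, -36], [0, -33]]
[[-17, -7], [-30, -19], [-38, -32], [-40, -47], [-38, -60], [-32, -70], [-24, -77], [-15, -80], [-8, -84], [0, -85], [8, -84], [15, -80], [20, -75], [24, -68], [25, -60], [24, -52], [20, -45], [15, -40], [8, -36], [0, -35]]
```

{"op": "send_rows", "data": {"plan": [{"dr":[0,0,0],"travel":[-23,1,-1],"gripper":-0.9},{"dr":[0,0,0],"travel":[-47,-6,-1],"gripper":-0.9},{"dr":[0,0,0],"travel":[-68,-21,-1],"gripper":-0.9},{"dr":[0,0,0],"travel":[-84,-43,-1],"gripper":-0.9},{"dr":[0,0,0],"travel":[-93,-70,-1],"gripper":-0.9},{"dr":[0,0,0],"travel":[-88,-99,-1],"gripper":-0.9},{"dr":[0,0,0],"travel":[-75,-125,-1],"gripper":-0.9},{"dr":[0,0,0],"travel":[-55,-145,-1],"gripper":-0.9},{"dr":[0,0,0],"travel":[-29,-158,-1],"gripper":-0.9},{"dr":[0,0,0],"travel":[0,-163,-1],"gripper":-0.9}]}}

```text
clock: 20.2
tool_pos: [453.9, -174.2, 103.6]
orientation: [[0.59, 0.807, 0.001], [0.807, -0.59, -0.001], [-0.0, 0.001, -1.0]]
contact_force: [-0.2, -0.4, -1.5]
finger_gap: 0.186
finger_force: 50.0
```

```bash
python3 - <<'E'
from h import *
a=[snap(n,n+'4')[0] for n in('scene','side')]
cv2.imwrite('pics/s4.png',np.hstack([cv2.resize(a[0][130:270,200:370],(400,330)),cv2.resize(a[1][130:270,220:390],(400,330))])[:,:,::-1])
E
```

```text
(no output)
```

View pics/s4.png

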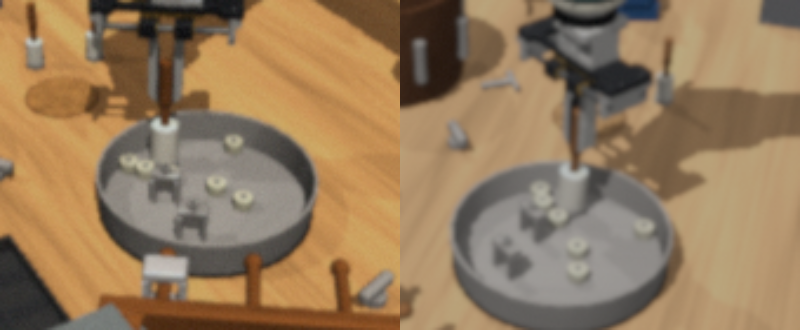

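Stirring works: the stirrer is upright, with the beads being pushed along and the clips standing. I'll continue round.

{"op": "send_rows", "data": {"plan": [{"dr":[0,0,0],"travel":[29,5,0],"gripper":-0.9},{"dr":[0,0,0],"travel":[55,18,0],"gripper":-0.9},{"dr":[0,0,0],"travel":[75,38,0],"gripper":-0.9},{"dr":[0,0,0],"travel":[88,64,0],"gripper":-0.9},{"dr":[0,0,0],"travel":[93,93,0],"gripper":-0.9},{"dr":[0,0,0],"travel":[88,122,0],"gripper":-0.9},{"dr":[0,0,0],"travel":[75,148,0],"gripper":-0.9},{"dr":[0,0,0],"travel":[55,168,0],"gripper":-0.9},{"dr":[0,0,0],"travel":[29,181,0],"gripper":-0.9},{"dr":[0,0,0],"travel":[0,186,0],"gripper":-0.9},{"dr":[0,0,0],"travel":[-27,176,0],"gripper":-0.9},{"dr":[0,0,0],"travel":[-48,159,0],"gripper":-0.9},{"dr":[0,0,0],"travel":[-62,138,0],"gripper":-0.9},{"dr":[0,0,0],"travel":[-68,115,0],"gripper":-0.9},{"dr":[0,0,0],"travel":[-66,93,0],"gripper":-0.9},{"dr":[0,0,0],"travel":[-57,74,0],"gripper":-0.9},{"dr":[0,0,0],"travel":[-49,58,0],"gripper":-0.9},{"dr":[0,0,0],"travel":[-35,44,0],"gripper":-0.9},{"dr":[0,0,0],"travel":[-19,36,0],"gripper":-0.9},{"dr":[0,0,0],"travel":[0,33,0],"gripper":-0.9}]}}

```text
clock: 22.8
tool_pos: [453.9, -140.7, 103.0]
orientation: [[0.59, 0.808, -0.0], [0.808, -0.59, -0.0], [-0.0, 0.0, -1.0]]
contact_force: [-0.1, -0.6, -2.2]
finger_gap: 0.191
finger_force: 50.0
```

{"op": "send_rows", "data": {"plan": [{"dr":[0,0,0],"travel":[19,3,0],"gripper":-0.9},{"dr":[0,0,0],"travel":[35,11,0],"gripper":-0.9},{"dr":[0,0,0],"travel":[49,25,0],"gripper":-0.9},{"dr":[0,0,0],"travel":[57,41,0],"gripper":-0.9},{"dr":[0,0,0],"travel":[60,60,0],"gripper":-0.9},{"dr":[0,0,0],"travel":[57,79,0],"gripper":-0.9},{"dr":[0,0,0],"travel":[49,95,0],"gripper":-0.9},{"dr":[0,0,0],"travel":[35,109,0],"gripper":-0.9},{"dr":[0,0,0],"travel":[19,117,0],"gripper":-0.9},{"dr":[0,0,0],"travel":[0,120,0],"gripper":-0.9},{"dr":[0,0,0],"travel":[-17,113,0],"gripper":-0.9},{"dr":[0,0,0],"travel":[-30,101,0],"gripper":-0.9},{"dr":[0,0,0],"travel":[-38,88,0],"gripper":-0.9},{"dr":[0,0,0],"travel":[-40,73,0],"gripper":-0.9},{"dr":[0,0,0],"travel":[-38,60,0],"gripper":-0.9},{"dr":[0,0,0],"travel":[-32,50,0],"gripper":-0.9},{"dr":[0,0,0],"travel":[-24,43,0],"gripper":-0.9},{"dr":[0,0,0],"travel":[-15,40,0],"gripper":-0.9},{"dr":[0,0,0],"travel":[-8,36,0],"gripper":-0.9},{"dr":[0,0,0],"travel":[0,35,0],"gripper":-0.9}]}}

```text
clock: 25.3
tool_pos: [453.5, -104.9, 102.8]
orientation: [[0.589, 0.808, -0.0], [0.808, -0.589, 0.0], [-0.0, -0.0, -1.0]]
contact_force: [1.1, -0.2, -2.3]
finger_gap: 0.186
finger_force: 50.0
```

```bash
python3 - <<'E'
from h import *
np.set_printoptions(suppress=True,precision=0)
a=[snap(n,n+'5')[0] for n in('scene','side')]
cv2.imwrite('pics/s5.png',np.hstack([cv2.resize(a[0][130:270,200:370],(400,330)),cv2.resize(a[1][130:270,220:390],(400,330))])[:,:,::-1])
for n in('scene5','side5'):
    P,Z=cloud(n);m=(P.min(-1)>125)&(Z[...,2]>13)&(Z[...,2]<30)&(np.hypot(Z[...,0]-452,Z[...,1]+80)<122)
    nl,lab,st,ce=cv2.connectedComponentsWithStats(m.astype(np.uint8))
    print(n,[(np.median(Z[lab==i],0)[:2].round(),st[i,4]) for i in range(1,nl) if st[i,4]>8])
E
```

```text
scene5 [(array([ 384., -158.]), np.int32(21)), (array([366., -87.]), np.int32(38)), (array([ 519., -167.]), np.int32(32)), (array([434., -84.]), np.int32(38)), (array([ 552., -132.]), np.int32(36)), (array([488., -16.]), np.int32(47))]
side5 [(array([ 520., -166.]), np.int32(37)), (array([ 553., -128.]), np.int32(36)), (array([ 383., -158.]), np.int32(23)), (array([435., -85.]), np.int32(61)), (array([366., -86.]), np.int32(53)), (array([488., -13.]), np.int32(45))]
```

View pics/s5.png

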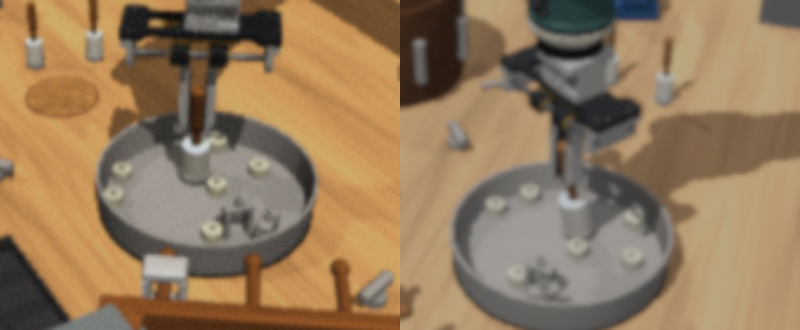

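The bead at (434,-84) is likely unmoved, at scene crop (217,183). I'll stir the middle and then spiral outward.

{"op": "send_rows", "data": {"plan": [{"dr":[0,0,0],"travel":[18,7,0],"gripper":-0.9},{"dr":[0,0,0],"travel":[25,25,0],"gripper":-0.9},{"dr":[0,0,0],"travel":[18,43,0],"gripper":-0.9},{"dr":[0,0,0],"travel":[0,50,0],"gripper":-0.9},{"dr":[0,0,0],"travel":[-18,43,0],"gripper":-0.9},{"dr":[0,0,0],"travel":[-28,25,0],"gripper":-0.9},{"dr":[0,0,0],"travel":[-23,2,0],"gripper":-0.9},{"dr":[0,0,0],"travel":[0,-20,0],"gripper":-0.9},{"dr":[0,0,0],"travel":[20,-23,0],"gripper":-0.9},{"dr":[0,0,0],"travel":[42,-17,0],"gripper":-0.9},{"dr":[0,0,0],"travel":[61,0,0],"gripper":-0.9},{"dr":[0,0,0],"travel":[72,25,0],"gripper":-0.9},{"dr":[0,0,0],"travel":[72,55,0],"gripper":-0.9},{"dr":[0,0,0],"travel":[59,84,0],"gripper":-0.9},{"dr":[0,0,0],"travel":[34,106,0],"gripper":-0.9},{"dr":[0,0,0],"travel":[0,115,0],"gripper":-0.9},{"dr":[0,0,0],"travel":[-34,109,0],"gripper":-0.9},{"dr":[0,0,0],"travel":[-64,89,0],"gripper":-0.9},{"dr":[0,0,0],"travel":[-83,59,0],"gripper":-0.9},{"dr":[0,0,0],"travel":[-90,25,0],"gripper":-0.9}]}}

```text
clock: 27.9
tool_pos: [362.2, -79.9, 103.2]
orientation: [[0.588, 0.809, 0.001], [0.809, -0.588, -0.001], [0.0, 0.001, -1.0]]
contact_force: [7.2, 6.8, 0.6]
finger_gap: 0.184
finger_force: 50.0
```

{"op": "send_rows", "data": {"plan": [{"dr":[0,0,0],"travel":[7,-34,0],"gripper":-0.9},{"dr":[0,0,0],"travel":[26,-64,0],"gripper":-0.9},{"dr":[0,0,0],"travel":[26,-64,0],"gripper":-0.9}]}}

```text
clock: 28.28
tool_pos: [390.0, -144.6, 103.1]
orientation: [[0.59, 0.807, 0.001], [0.807, -0.59, 0.0], [0.001, 0.001, -1.0]]
contact_force: [1.1, 1.4, -1.5]
finger_gap: 0.169
finger_force: 48.1
```

```bash
python3 - <<'E'
from h import *
np.set_printoptions(suppress=True,precision=0)
a=[snap(n,n+'6')[0] for n in('scene','side')]
cv2.imwrite('pics/s6.png',np.hstack([cv2.resize(a[0][130:270,200:370],(400,330)),cv2.resize(a[1][130:270,220:390],(400,330))])[:,:,::-1])
for n in('scene6','side6'):
    P,Z=cloud(n);m=(P.min(-1)>125)&(Z[...,2]>13)&(Z[...,2]<30)&(np.hypot(Z[...,0]-452,Z[...,1]+80)<122)
    nl,lab,st,ce=cv2.connectedComponentsWithStats(m.astype(np.uint8))
    print(n,[(np.median(Z[lab==i],0)[:2].round(),st[i,4]) for i in range(1,nl) if st[i,4]>8])
E
```

```text
scene6 [(array([ 400., -178.]), np.int32(11)), (array([ 433., -129.]), np.int32(33)), (array([ 405., -121.]), np.int32(14)), (array([ 519., -167.]), np.int32(33)), (array([ 553., -132.]), np.int32(34)), (array([380., -31.]), np.int32(49))]
side6 [(array([ 519., -168.]), np.int32(37)), (array([ 553., -129.]), np.int32(34)), (array([ 431., -127.]), np.int32(44)), (array([ 400., -120.]), np.int32(31)), (array([386., -32.]), np.int32(75))]
```

View pics/s6.png

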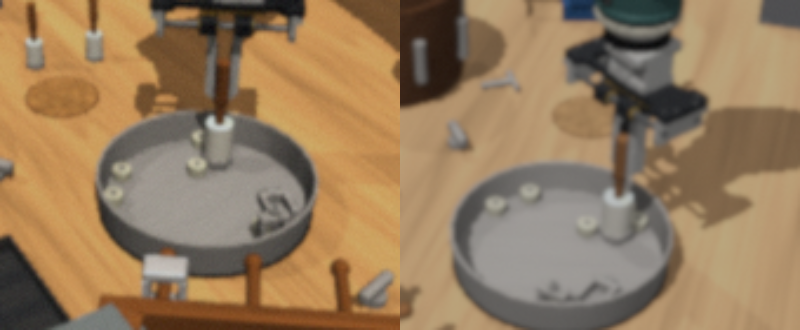

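The finger gap shrank slightly, so the handle may have shifted. I'll lift clear and inspect the beads, clips and stirrer tilt.

{"op": "send_rows", "data": {"plan": [{"dr":[0,0,0],"travel":[0,0,20],"gripper":-0.9},{"dr":[0,0,0],"travel":[0,0,60],"gripper":-0.9},{"dr":[0,0,0],"travel":[0,0,95],"gripper":-0.9},{"dr":[0,0,0],"travel":[4,-30,95],"gripper":-0.9},{"dr":[0,0,0],"travel":[10,-75,95],"gripper":-0.9},{"dr":[0,0,0],"travel":[15,-120,95],"gripper":-0.9},{"dr":[0,0,0],"travel":[15,-120,95],"gripper":-0.9},{"dr":[0,0,0],"travel":[15,-120,95],"gripper":-0.9}]}}

```text
clock: 29.38
tool_pos: [403.7, -262.5, 197.7]
orientation: [[0.588, 0.809, -0.001], [0.809, -0.588, 0.001], [-0.0, -0.001, -1.0]]
contact_force: [0.3, 0.2, -2.3]
finger_gap: 0.172
finger_force: 48.3
```

```bash
python3 - <<'E'
from h import *
np.set_printoptions(suppress=True,precision=0)
a=[snap(n,n+'7')[0] for n in('scene','side','wrist')]
cv2.imwrite('pics/s7.png',np.vstack([np.hstack([cv2.resize(a[0][110:260,190:370],(396,330)),cv2.resize(a[1][100:270,200:390],(396,330))]),np.hstack([cv2.resize(a[2],(360,270)),cv2.resize(a[2][:200,100:400],(432,270))])])[:,:,::-1])
for n in('scene7','side7','wrist7'):
    P,Z=cloud(n);m=(P.min(-1)>115)&(Z[...,2]>16)&(Z[...,2]<30)&(np.hypot(Z[...,0]-452,Z[...,1]+80)<122)
    nl,lab,st,ce=cv2.connectedComponentsWithStats(m.astype(np.uint8))
    print(n,[(np.median(Z[lab==i],0)[:2].round(),st[i,4]) for i in range(1,nl) if st[i,4]>8])
T=get_obs()['tool_pos'];print(T)
for n in('scene7','side7'):
    P,Z=cloud(n);P=P.astype(int);h=Z[...,2]-(T[2]-96)
    m=(np.hypot(Z[...,0]-T[0],Z[...,1]-T[1])<50)
    for lo,hi in((-3,12),(15,35),(38,60),(64,86)):
        k=Z[m&(h>lo)&(h<hi)];print(n,lo,len(k),k.mean(0) if len(k) else '',k.min(0),k.max(0))
E
```

```text
scene7 [(array([ 395., -175.]), np.int32(30)), (array([ 383., -147.]), np.int32(36)), (array([ 433., -128.]), np.int32(37)), (array([ 520., -168.]), np.int32(34)), (array([ 553., -129.]), np.int32(38)), (array([384., -32.]), np.int32(54))]
side7 [(array([ 518., -167.]), np.int32(38)), (array([ 552., -128.]), np.int32(35)), (array([ 387., -157.]), np.int32(82)), (array([ 432., -127.]), np.int32(44)), (array([387., -31.]), np.int32(81))]
wrist7 [(array([ 518., -169.]), np.int32(391)), (array([ 431., -129.]), np.int32(403)), (array([ 381., -147.]), np.int32(358)), (array([ 394., -176.]), np.int32(311))]
[ 404. -263.  198.]
scene7 -3 35 [ 418. -242.  110.] [ 398. -266.  105.] [ 430. -234.  114.]
scene7 15 69 [ 416. -243.  127.] [ 396. -262.  117.] [ 430. -235.  137.]
scene7 38 79 [ 417. -243.  152.] [ 397. -264.  140.] [ 428. -235.  162.]
scene7 64 40 [ 412. -250.  174.] [ 396. -267.  166.] [ 424. -235.  188.]
side7 -3 35 [ 408. -240.  109.] [ 391. -251.  104.] [ 427. -233.  114.]
side7 15 67 [ 408. -241.  127.] [ 392. -256.  117.] [ 426. -233.  137.]
side7 38 81 [ 408. -242.  152.] [ 392. -271.  140.] [ 427. -233.  162.]
side7 64 38 [ 409. -249.  174.] [ 395. -257.  166.] [ 424. -237.  188.]
```

View pics/s7.png

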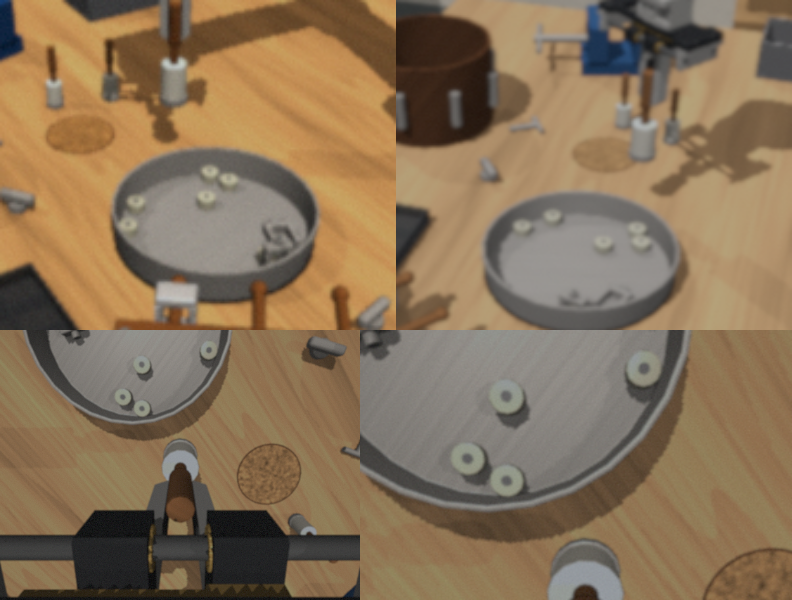

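The lifted stirrer is upright but has slid about 12 mm along the pads. The clips are at scene crop (280,240) and five beads show, with the sixth possibly hidden by the clips. I'll set the stirrer on its disc, regrasp it and look into the pan from above.

{"op": "send_rows", "data": {"plan": [{"dr":[0,0,0],"travel":[12,-20,0],"gripper":-0.9},{"dr":[0,0,0],"travel":[31,-50,0],"gripper":-0.9},{"dr":[0,0,0],"travel":[50,-80,0],"gripper":-0.9},{"dr":[0,0,0],"travel":[69,-110,0],"gripper":-0.9},{"dr":[0,0,0],"travel":[83,-134,0],"gripper":-0.9},{"dr":[0,0,0],"travel":[83,-134,-30],"gripper":-0.9},{"dr":[0,0,0],"travel":[83,-134,-65],"gripper":-0.9},{"dr":[0,0,0],"travel":[83,-134,-85],"gripper":-0.9},{"dr":[0,0,0],"travel":[83,-134,-95],"gripper":-0.9},{"dr":[0,0,0],"travel":[83,-134,-98],"gripper":-0.9},{"dr":[0,0,0],"travel":[83,-134,-98],"gripper":-0.9}]}}

```text
clock: 30.9
tool_pos: [487.4, -398.1, 100.7]
orientation: [[0.589, 0.808, 0.001], [0.808, -0.589, -0.001], [-0.0, 0.001, -1.0]]
contact_force: [-0.5, -0.1, -2.4]
finger_gap: 0.171
finger_force: 48.3
```

{"op": "send_rows", "data": {"plan": [{"dr":[0,0,0],"travel":[0,0,-1],"gripper":-0.9},{"dr":[0,0,0],"travel":[0,0,-2],"gripper":-0.9},{"dr":[0,0,0],"travel":[0,0,-2],"gripper":-0.9}]}}

```text
clock: 31.28
tool_pos: [487.0, -398.0, 98.0]
orientation: [[0.589, 0.808, -0.0], [0.808, -0.589, -0.0], [-0.0, -0.0, -1.0]]
contact_force: [0.5, -0.6, -1.8]
finger_gap: 0.17
finger_force: 48.3
```

{"op": "send_rows", "data": {"plan": [{"dr":[0,0,0],"travel":[0,0,-0.7],"gripper":-0.9},{"dr":[0,0,0],"travel":[0,0,-1.4],"gripper":-0.9},{"dr":[0,0,0],"travel":[0,0,-1.4],"gripper":-0.9}]}}

```text
clock: 31.65
tool_pos: [487.0, -397.9, 96.5]
orientation: [[0.589, 0.808, -0.0], [0.808, -0.589, 0.0], [-0.0, -0.0, -1.0]]
contact_force: [0.7, -0.1, -1.8]
finger_gap: 0.174
finger_force: 48.3
```

{"op": "send_rows", "data": {"plan": [{"dr":[0,0,0],"travel":[0,0,-0.7],"gripper":-0.9},{"dr":[0,0,0],"travel":[0,0,-1.2],"gripper":-0.9},{"dr":[0,0,0],"travel":[0,0,-1.2],"gripper":-0.9}]}}

```text
clock: 32.02
tool_pos: [487.0, -397.9, 95.3]
orientation: [[0.589, 0.808, -0.0], [0.808, -0.589, 0.0], [-0.0, -0.0, -1.0]]
contact_force: [-0.2, -0.7, -1.5]
finger_gap: 0.169
finger_force: 48.3
```

{"op": "send_rows", "data": {"plan": [{"dr":[0,0,0],"travel":[0,0,-0.6],"gripper":-0.9},{"dr":[0,0,0],"travel":[0,0,-1.2],"gripper":-0.9},{"dr":[0,0,0],"travel":[0,0,-1.2],"gripper":-0.9}]}}

```text
clock: 32.4
tool_pos: [487.2, -398.0, 94.4]
orientation: [[0.589, 0.808, 0.0], [0.808, -0.589, -0.0], [-0.0, 0.0, -1.0]]
contact_force: [-0.6, 1.5, 4.0]
finger_gap: 0.168
finger_force: 48.3
```

{"op": "send_rows", "data": {"plan": [{"dr":[0,0,0],"travel":[0,0,0],"gripper":-0.5},{"dr":[0,0,0],"travel":[0,0,0],"gripper":-0.2},{"dr":[0,0,0],"travel":[0,0,0],"gripper":0},{"dr":[0,0,0],"travel":[0,0,30],"gripper":0},{"dr":[0,0,0],"travel":[0,0,80],"gripper":0},{"dr":[0,0,0],"travel":[0,0,140],"gripper":0},{"dr":[0,0,0],"travel":[0,0,200],"gripper":0},{"dr":[0,0,0],"travel":[-12,40,235],"gripper":0},{"dr":[0,0,0],"travel":[-28,90,235],"gripper":0},{"dr":[0,0,0],"travel":[-45,140,235],"gripper":0},{"dr":[0,0,0],"travel":[-62,195,235],"gripper":0},{"dr":[0,0,0],"travel":[-78,250,235],"gripper":0},{"dr":[0,0,0],"travel":[-87,277,235],"gripper":0},{"dr":[0,0,0],"travel":[-87,277,235],"gripper":0},{"dr":[0,0,0],"travel":[-87,277,235],"gripper":0}]}}

```text
clock: 34.28
tool_pos: [400.2, -121.6, 329.2]
orientation: [[0.59, 0.808, 0.0], [0.808, -0.59, -0.0], [-0.0, 0.0, -1.0]]
contact_force: [0.0, -1.0, -0.1]
finger_gap: 0.499
finger_force: 0.0
```

```bash
python3 - <<'E'
from h import *
np.set_printoptions(suppress=True,precision=0)
a=[snap(n,n+'8')[0] for n in('scene','side','wrist')]
cv2.imwrite('pics/s8.png',np.vstack([np.hstack([cv2.resize(a[0][110:260,190:370],(256,214)),cv2.resize(a[1][100:270,200:390],(256,214))]),a[2]])[:,:,::-1])
P,Z=cloud('wrist8');g=P.min(-1)
m=(g>110)&(Z[...,2]>17)&(Z[...,2]<30)&(np.hypot(Z[...,0]-452,Z[...,1]+80)<122)
nl,lab,st,ce=cv2.connectedComponentsWithStats(m.astype(np.uint8))
print([(np.median(Z[lab==i],0)[:2].round(),st[i,4],ce[i].round()) for i in range(1,nl) if st[i,4]>30])
print(get_obs()['tool_pos'])
for n in('scene8','side8'):
    P,Z=cloud(n);P=P.astype(int);m=(np.hypot(Z[...,0]-495,Z[...,1]+387)<50)
    for lo,hi in((20,40),(40,58),(92,148)):
        k=Z[m&(Z[...,2]>lo)&(Z[...,2]<hi)];print(n,lo,len(k),k.mean(0),k.min(0),k.max(0))
E
```

```text
[(array([402., -18.]), np.int32(78), array([215.,  92.])), (array([ 552., -130.]), np.int32(162), array([348.,  94.])), (array([375.,  -9.]), np.int32(75), array([196.,  99.])), (array([383., -33.]), np.int32(85), array([211., 110.])), (array([ 518., -168.]), np.int32(151), array([343., 131.])), (array([ 431., -129.]), np.int32(176), array([277., 144.])), (array([ 380., -148.]), np.int32(160), array([257., 174.])), (array([ 394., -176.]), np.int32(139), array([275., 184.]))]
[ 400. -122.  329.]
scene8 20 48 [ 499. -378.   30.] [ 480. -399.   21.] [ 512. -370.   39.]
scene8 40 54 [ 498. -379.   49.] [ 477. -395.   40.] [ 510. -370.   58.]
scene8 92 81 [ 495. -385.  121.] [ 486. -399.   92.] [ 502. -376.  148.]
side8 20 44 [ 490. -376.   30.] [ 476. -387.   21.] [ 507. -368.   39.]
side8 40 56 [ 492. -377.   50.] [ 475. -399.   40.] [ 509. -368.   58.]
side8 92 84 [ 492. -384.  120.] [ 484. -400.   92.] [ 502. -375.  148.]
```

View pics/s8.png

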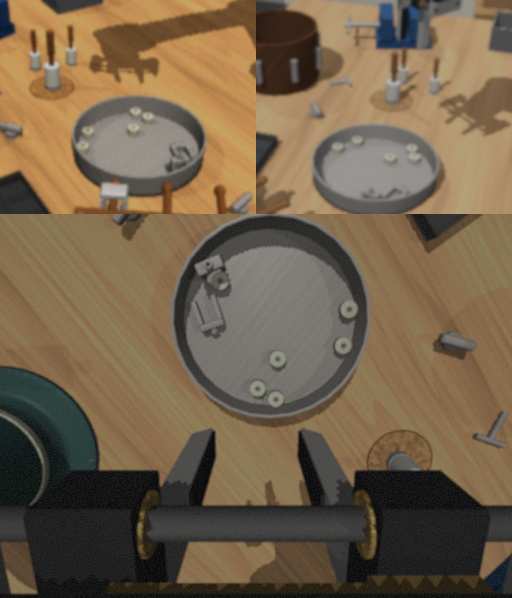

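The top view shows all six beads, with the sixth beside the clips at wrist (218,67), and both clips in the pan. The stirrer stands on its disc. Some beads may have ended near their neighbours' old spots, so I'll regrasp centrally for one more slower round.

{"op": "send_rows", "data": {"plan": [{"dr":[0,0,0],"travel":[9,-50,0],"gripper":0},{"dr":[0,0,0],"travel":[18,-100,0],"gripper":0},{"dr":[0,0,0],"travel":[27,-150,0],"gripper":0},{"dr":[0,0,0],"travel":[36,-200,0],"gripper":0},{"dr":[0,0,0],"travel":[45,-250,0],"gripper":0},{"dr":[0,0,0],"travel":[50,-280,0],"gripper":0},{"dr":[0,0,0],"travel":[50,-280,0],"gripper":0},{"dr":[0,0,0],"travel":[50,-280,0],"gripper":0}]}}

```text
clock: 35.42
tool_pos: [450.1, -400.6, 328.7]
orientation: [[0.589, 0.808, -0.0], [0.808, -0.589, 0.001], [0.001, -0.001, -1.0]]
contact_force: [1.0, 0.7, -0.5]
finger_gap: 0.5
finger_force: 0.0
```

```bash
python3 - <<'E'
from h import *
np.set_printoptions(suppress=True,precision=1)
snap('wrist','w9');P,Z=cloud('w9');P=P.astype(int)
b=(P[...,0]>P[...,2]*1.3)&(Z[...,2]>143)&(Z[...,2]<158)&(np.hypot(Z[...,0]-494,Z[...,1]+387)<50)
t=Z[b];print(len(t),t.mean(0),t.min(0),t.max(0))
w=(P.min(-1)>120)&(abs(Z[...,2]-61)<4)&(np.hypot(Z[...,0]-494,Z[...,1]+387)<50);t=Z[w];print('body top',len(t),t.min(0),t.max(0))
print(get_obs()['tool_pos'])
# beads at stage 4
for n in('scene4','side4','scene5'):
    P,Z=cloud(n);m=(P.min(-1)>125)&(Z[...,2]>13)&(Z[...,2]<30)&(np.hypot(Z[...,0]-452,Z[...,1]+80)<122)
    nl,lab,st,ce=cv2.connectedComponentsWithStats(m.astype(np.uint8));print(n,[np.median(Z[lab==i],0)[:2].round() for i in range(1,nl) if st[i,4]>8])
P,Z=cloud('wrist8');print('bead6',Z[67,224],Z[67,213],Z[72,218],Z[62,218])
E
```

```text
206 [ 491.8 -388.4  148.8] [ 483.5 -397.3  143.3] [ 499.9 -380.1  151.5]
body top 278 [ 475.  -399.6   57.2] [ 508.6 -371.5   62.8]
[ 450.2 -400.3  329. ]
scene4 [array([ 365., -143.]), array([ 494., -163.]), array([433., -84.]), array([422., -43.])]
side4 [array([ 501., -168.]), array([ 470., -140.]), array([ 364., -145.]), array([433., -84.]), array([421., -43.])]
scene5 [array([ 384., -158.]), array([366., -87.]), array([ 519., -167.]), array([434., -84.]), array([ 552., -132.]), array([488., -16.])]
bead6 [432.7   1.5  20.6] [420.3  10.6  20.1] [422.    0.9  22.6] [430.   11.3  22.1]
```

{"op": "send_rows", "data": {"plan": [{"dr":[0,0,0],"travel":[42,12,0],"gripper":0},{"dr":[0,0,0],"travel":[42,12,-50],"gripper":0},{"dr":[0,0,0],"travel":[42,12,-100],"gripper":0},{"dr":[0,0,0],"travel":[42,12,-150],"gripper":0},{"dr":[0,0,0],"travel":[42,12,-190],"gripper":0},{"dr":[0,0,0],"travel":[42,12,-220],"gripper":0},{"dr":[0,0,0],"travel":[42,12,-233],"gripper":0},{"dr":[0,0,0],"travel":[42,12,-233],"gripper":0},{"dr":[0,0,0],"travel":[42,12,-233],"gripper":-0.3},{"dr":[0,0,0],"travel":[42,12,-233],"gripper":-0.5},{"dr":[0,0,0],"travel":[42,12,-233],"gripper":-0.7},{"dr":[0,0,0],"travel":[42,12,-233],"gripper":-0.9},{"dr":[0,0,0],"travel":[42,12,-233],"gripper":-0.9},{"dr":[0,0,0],"travel":[42,12,-233],"gripper":-0.9},{"dr":[0,0,0],"travel":[42,12,-233],"gripper":-0.9}], "grip_force": 60}}

```text
clock: 37.35
tool_pos: [492.2, -389.1, 96.6]
orientation: [[0.589, 0.808, 0.0], [0.808, -0.589, -0.0], [-0.0, 0.001, -1.0]]
contact_force: [-0.5, -0.3, 6.0]
finger_gap: 0.185
finger_force: 60.0
```

{"op": "send_rows", "data": {"plan": [{"dr":[0,0,0],"travel":[0,0,15],"gripper":-0.9},{"dr":[0,0,0],"travel":[0,0,50],"gripper":-0.9},{"dr":[0,0,0],"travel":[0,0,85],"gripper":-0.9},{"dr":[0,0,0],"travel":[-7,20,90],"gripper":-0.9},{"dr":[0,0,0],"travel":[-21,60,90],"gripper":-0.9},{"dr":[0,0,0],"travel":[-37,105,90],"gripper":-0.9},{"dr":[0,0,0],"travel":[-53,150,90],"gripper":-0.9},{"dr":[0,0,0],"travel":[-69,195,90],"gripper":-0.9},{"dr":[0,0,0],"travel":[-85,240,90],"gripper":-0.9},{"dr":[0,0,0],"travel":[-97,275,90],"gripper":-0.9},{"dr":[0,0,0],"travel":[-102,289,90],"gripper":-0.9},{"dr":[0,0,0],"travel":[-102,289,90],"gripper":-0.9},{"dr":[0,0,0],"travel":[-102,289,60],"gripper":-0.9},{"dr":[0,0,0],"travel":[-102,289,30],"gripper":-0.9},{"dr":[0,0,0],"travel":[-102,289,14],"gripper":-0.9},{"dr":[0,0,0],"travel":[-102,289,8.5],"gripper":-0.9},{"dr":[0,0,0],"travel":[-102,289,7],"gripper":-0.9},{"dr":[0,0,0],"travel":[-102,289,7],"gripper":-0.9}]}}

```text
clock: 39.6
tool_pos: [390.5, -100.2, 103.7]
orientation: [[0.589, 0.808, 0.001], [0.808, -0.589, -0.0], [0.0, 0.001, -1.0]]
contact_force: [-0.1, 0.6, -2.1]
finger_gap: 0.184
finger_force: 60.0
```

{"op": "send_rows", "data": {"plan": [{"dr":[0,0,0],"travel":[10,-15,0],"gripper":-0.9},{"dr":[0,0,0],"travel":[21,-26,0],"gripper":-0.9},{"dr":[0,0,0],"travel":[36,-34,0],"gripper":-0.9},{"dr":[0,0,0],"travel":[53,-38,0],"gripper":-0.9},{"dr":[0,0,0],"travel":[70,-37,0],"gripper":-0.9},{"dr":[0,0,0],"travel":[86,-31,0],"gripper":-0.9},{"dr":[0,0,0],"travel":[100,-21,0],"gripper":-0.9},{"dr":[0,0,0],"travel":[112,-5,0],"gripper":-0.9},{"dr":[0,0,0],"travel":[117,15,0],"gripper":-0.9},{"dr":[0,0,0],"travel":[113,34,0],"gripper":-0.9},{"dr":[0,0,0],"travel":[103,50,0],"gripper":-0.9},{"dr":[0,0,0],"travel":[84,60,0],"gripper":-0.9},{"dr":[0,0,0],"travel":[63,62,0],"gripper":-0.9},{"dr":[0,0,0],"travel":[45,52,0],"gripper":-0.9},{"dr":[0,0,0],"travel":[32,36,0],"gripper":-0.9},{"dr":[0,0,0],"travel":[22,18,0],"gripper":-0.9},{"dr":[0,0,0],"travel":[15,0,0],"gripper":-0.9},{"dr":[0,0,0],"travel":[15,0,0],"gripper":-0.9}]}}

```text
clock: 41.85
tool_pos: [404.0, -100.6, 103.1]
orientation: [[0.591, 0.807, -0.0], [0.807, -0.591, -0.001], [-0.001, 0.0, -1.0]]
contact_force: [0.2, 0.2, -2.2]
finger_gap: 0.188
finger_force: 60.0
```

{"op": "send_rows", "data": {"plan": [{"dr":[0,0,0],"travel":[0,0,20],"gripper":-0.9},{"dr":[0,0,0],"travel":[0,0,60],"gripper":-0.9},{"dr":[0,0,0],"travel":[0,0,95],"gripper":-0.9},{"dr":[0,0,0],"travel":[0,-30,95],"gripper":-0.9},{"dr":[0,0,0],"travel":[0,-75,95],"gripper":-0.9},{"dr":[0,0,0],"travel":[0,-120,95],"gripper":-0.9},{"dr":[0,0,0],"travel":[0,-163,95],"gripper":-0.9},{"dr":[0,0,0],"travel":[0,-163,95],"gripper":-0.9},{"dr":[0,0,0],"travel":[0,-163,95],"gripper":-0.9}]}}

```text
clock: 42.98
tool_pos: [405.3, -261.6, 198.0]
orientation: [[0.588, 0.809, -0.0], [0.809, -0.588, 0.0], [0.0, -0.0, -1.0]]
contact_force: [0.3, -0.0, -2.3]
finger_gap: 0.185
finger_force: 60.0
```

```bash
python3 - <<'E'
from h import *
np.set_printoptions(suppress=True,precision=0)
for n in('scene','side','wrist'):snap(n,n+'10')
for n in('scene10','side10','wrist10'):
    P,Z=cloud(n);m=(P.min(-1)>115)&(Z[...,2]>16)&(Z[...,2]<30)&(np.hypot(Z[...,0]-452,Z[...,1]+80)<122)
    nl,lab,st,ce=cv2.connectedComponentsWithStats(m.astype(np.uint8))
    print(n,[(np.median(Z[lab==i],0)[:2].round(),st[i,4]) for i in range(1,nl) if st[i,4]>8])
T=get_obs()['tool_pos'];print(T)
for n in('scene10','side10'):
    P,Z=cloud(n);P=P.astype(int);h=Z[...,2]-(T[2]-96)
    m=(np.hypot(Z[...,0]-T[0],Z[...,1]-T[1])<50)
    for lo,hi in((-3,12),(15,35),(38,60)):
        k=Z[m&(h>lo)&(h<hi)];print(n,lo,len(k),k.min(0),k.max(0))
E
```

```text
scene10 [(array([ 395., -176.]), np.int32(29)), (array([ 383., -147.]), np.int32(35)), (array([ 513., -159.]), np.int32(73)), (array([ 552., -129.]), np.int32(35)), (array([381., -31.]), np.int32(63))]
side10 [(array([ 512., -159.]), np.int32(77)), (array([ 552., -131.]), np.int32(38)), (array([ 388., -156.]), np.int32(78)), (array([385., -31.]), np.int32(80))]
wrist10 [(array([376., -35.]), np.int32(10)), (array([380., -45.]), np.int32(10)), (array([ 504., -150.]), np.int32(434)), (array([ 518., -169.]), np.int32(392)), (array([ 381., -148.]), np.int32(357)), (array([ 394., -176.]), np.int32(307))]
[ 405. -262.  198.]
scene10 -3 40 [ 393. -271.  102.] [ 425. -240.  114.]
scene10 15 59 [ 396. -268.  119.] [ 424. -243.  137.]
scene10 38 75 [ 391. -283.  140.] [ 424. -242.  162.]
side10 -3 48 [ 386. -264.  101.] [ 425. -239.  114.]
side10 15 72 [ 388. -265.  118.] [ 420. -242.  137.]
side10 38 92 [ 388. -279.  140.] [ 423. -240.  162.]
```

{"op": "send_rows", "data": {"plan": [{"dr":[0,0,0],"travel":[14,-20,0],"gripper":-0.9},{"dr":[0,0,0],"travel":[36,-50,0],"gripper":-0.9},{"dr":[0,0,0],"travel":[57,-80,0],"gripper":-0.9},{"dr":[0,0,0],"travel":[79,-110,0],"gripper":-0.9},{"dr":[0,0,0],"travel":[90,-126,0],"gripper":-0.9},{"dr":[0,0,0],"travel":[90,-126,-30],"gripper":-0.9},{"dr":[0,0,0],"travel":[90,-126,-65],"gripper":-0.9},{"dr":[0,0,0],"travel":[90,-126,-85],"gripper":-0.9},{"dr":[0,0,0],"travel":[90,-126,-95],"gripper":-0.9},{"dr":[0,0,0],"travel":[90,-126,-99],"gripper":-0.9},{"dr":[0,0,0],"travel":[90,-126,-100.5],"gripper":-0.9},{"dr":[0,0,0],"travel":[90,-126,-101.5],"gripper":-0.9},{"dr":[0,0,0],"travel":[90,-126,-101.5],"gripper":-0.9}]}}

```text
clock: 44.75
tool_pos: [495.2, -389.1, 97.0]
orientation: [[0.589, 0.808, 0.0], [0.808, -0.589, -0.0], [-0.0, 0.001, -1.0]]
contact_force: [0.2, 0.2, -2.2]
finger_gap: 0.181
finger_force: 60.0
```

{"op": "send_rows", "data": {"plan": [{"dr":[0,0,0],"travel":[0,0,-0.6],"gripper":-0.9},{"dr":[0,0,0],"travel":[0,0,-0.6],"gripper":-0.9}]}}

```text
clock: 45.0
tool_pos: [495.3, -389.1, 96.6]
orientation: [[0.589, 0.808, 0.0], [0.808, -0.589, -0.001], [-0.0, 0.001, -1.0]]
contact_force: [-1.5, 0.8, 5.2]
finger_gap: 0.187
finger_force: 60.0
```

Contact; releasing and withdrawing.

{"op": "send_rows", "data": {"plan": [{"dr":[0,0,0],"travel":[0,0,0],"gripper":-0.5},{"dr":[0,0,0],"travel":[0,0,0],"gripper":-0.2},{"dr":[0,0,0],"travel":[0,0,0],"gripper":0},{"dr":[0,0,0],"travel":[0,0,0],"gripper":0},{"dr":[0,0,0],"travel":[0,0,30],"gripper":0},{"dr":[0,0,0],"travel":[0,0,80],"gripper":0},{"dr":[0,0,0],"travel":[0,0,140],"gripper":0},{"dr":[0,0,0],"travel":[0,0,200],"gripper":0},{"dr":[0,0,0],"travel":[-20,40,235],"gripper":0},{"dr":[0,0,0],"travel":[-40,90,235],"gripper":0},{"dr":[0,0,0],"travel":[-60,120,235],"gripper":0},{"dr":[0,0,0],"travel":[-60,120,235],"gripper":0}]}}

```text
clock: 46.5
tool_pos: [434.4, -267.3, 331.9]
orientation: [[0.588, 0.809, 0.0], [0.809, -0.588, -0.002], [-0.001, 0.001, -1.0]]
contact_force: [0.5, -1.4, 1.0]
finger_gap: 0.5
finger_force: 0.0
```

```bash
python3 - <<'E'
from h import *
a=[snap(n,n+'11')[0] for n in('scene','side','wrist')]
cv2.imwrite('pics/s11.png',np.vstack([np.hstack([cv2.resize(a[0][110:310,150:450],(400,267)),cv2.resize(a[1][100:330,120:400],(400,267))]),np.hstack([cv2.resize(a[2],(440,330)),np.zeros((330,360,3),np.uint8)])])[:,:,::-1])
E
```

```text
(no output)
```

View pics/s11.png

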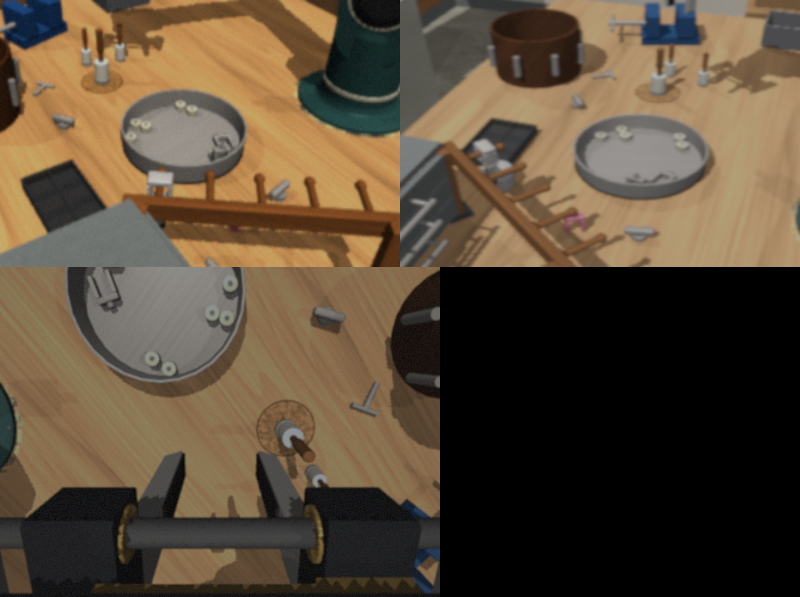

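The stirrer stands upright in the middle of its disc at wrist (288,430). Five beads and both clips are visible in the pan, with the sixth bead just out of the wrist view beside the clips. The bracket and knobs are undisturbed.

```bash
python3 -c "
from cell import job_done;print(job_done())"
```

```text
the job is handed in; nothing more can be done
None
```

I handed the job in at about 47 s of the 210 s, with both clips in the pan, the beads stirred and the stirrer back upright near the middle of its disc. Only two clips were on the rail. The stirrer slid about 12 mm in the grip, so I set it down, regrasped it and stirred one extra lap, about five laps instead of three or four. By my estimate every bead moved about 45 mm or more. The sixth bead was last seen beside the clips before that lap and was out of view in the final check. The bracket, knobs and tray looked undisturbed.

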